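# Load the drilling fixture and run the wing nut on

## Robot

A 7-joint arm with a two-finger parallel gripper is mounted at the origin on the work surface. World frame = base frame: x ahead of the robot, y to its left, z up, the work surface at z = 0. Lengths are in m, angles in rad, forces in N, time in s.
With the tool pointing down it reaches from about 0.425 to 0.95 m from the base axis. Payload 4.7 kg.
Tool frame: the origin (TCP) lies between the finger pads; the fingertips stand 19 mm ahead of it and the grasp point (between the pads) is the TCP (env.tcp_to_tips is the distance from the TCP to the fingertips, in m); y points along the fingers, z is the direction in which the jaws open and shut, and the axes are right-handed (so a half turn about y gives the same grasp; the last joint's range is limited). The gripper opens to 85 mm and grips with 20 to 120 N. Pads are 22 mm wide; open, the fingers measure 114 mm over their backs; the gripper's body (76 mm by 85 mm) begins 54 mm behind the grasp point. The pads swing forward as they close: fully open they stand 13 mm farther back than shut.
Start: joints at [1.235, 0.469, -0.049, 1.532, 0.024, 1.141, -0.082], TCP at [0.204, -0.643, 0.25] pointing down, gripper open.
Joint ranges: [-2.59, 2.59], [-0.33, 1.99], [-1.39, 1.29], [0.1, 2.45], [-1.04, 4.18], [0.21, 1.99], [-2.66, 2.66]. Speed limits (rad/s): [2.57, 2.57, 3.14, 3.14, 3.14, 3.14, 3.14].

## Interface

Orientations are given as a unit quaternion [x, y, z, w].
In Python, from plant import env, optics, models gives the robot as it stands.
- The arm moves only by the shell command python3 -m pendant 'ROWS' [FORCE]. ROWS is JSON, one flat list of numbers, 7 for each row, row after row: the turn, a rotation vector about the tool's x, y, z in degrees, then the shift along the tool's x, y, z in cm, then the gripper's target within -1 to 1 (shut at 1, half-way at 0, fully open at -1). A call has 1 to 12 rows; each row shifts and turns the pose as measured when the row begins, along the tool's axes as they then stand; what a row does not reach is not made up. A row lasts 1/12 s, in which the tool goes at most 41.7 mm and 7.16 degrees, less where a joint would pass 70% of its speed; a pose out of reach is approached as far as the arm can. A call is refused whole if a number of a shift passes 4.17 or a number of a turn 7.16, either way. A call with a gripper value outside its range is refused whole. The fingers move at their own pace and stop on an object; FORCE is the grip in N (left out, the last holds). Time passes only in rows, so rows that do not move let the fingers close. It gives the time, the measured TCP pose, the force and the opening at its end, in the units of the state.
- env.state(): the state, without advancing time (a new reading comes with each control period).
- optics.grab_frame(name): name is "scene" or "top" or "wrist"; returns a dict with "frame" (400x640x3 uint8, blue, green, red), "mtx" (3x3 intrinsics, pixels), "view" (4x4, takes a point from world to camera coordinates). Camera axes: x right, y up, looking along -z (the intrinsics and any distortion apply to the point x, -y, -z); pixel columns grow to the right and rows downward; lengths in m; the calibration is good to about 2 mm. A picture is of the moment at which its call begins. There is no depth.
- env.finish_job(): hands the job in, once; it reports no verdict.
Trained networks look in a picture, given as the dict that the camera call returned (one of the last four; its "shot" number tells which), for a name from the list of things; names that differ only in an ending like _2 or _b are one class to them, and where a whole thing is asked for, a point or a joint stands for the part that bears it (a point fixed in the world has none). Each returns a list of dicts, best first, with "p" (0 to 1); they miss things now and then, are a little off and sometimes report something else, mostly with a low value. They report only what shows in the picture. A call takes as long as a camera call. They do not tell look-alikes from the thing itself.
- models.boxes_of(picture, target): "position" ([x, y, z] in m, in world coordinates, good to about 4 mm: the middle of the surface that is visible of it).
The state is a dict: "time_s": time; "joint_positions": joint angles; "qd": joint speeds; "joint_torque": joint torques, N m; "tool_pos": TCP position; "ee_rot": TCP orientation; "force": force on the tool from outside, world axes, zero at the start; "torque": the same for the moment, N m; "grip_width": opening from 0.0 (shut) to 1.0 (fully open).
Only numpy, scipy, OpenCV 4.12 (cv2) and the standard library are available. Lean on these libraries where they do the work, as an engineer would, in place of code of your own. Each camera call takes 0.05 s, during which the arm holds its last target.

## Task

Load the drilling fixture: lay the cast lever flat in its nest, bored end over the threaded stud and small end in the small locator, then set the wing nut level on the stud with its eye wing pointing along the lever's arm. Turn the nut backward (counter-clockwise) until you feel its thread start drop, and only then run it forward, regripping as needed, until it is fully down on the lever. Leave the other things on the bench where they are and let go of everything.

Things in the scene. Friction and masses are not known exactly. Their poses are not given: they have to be found in the camera images.
- stud (a point): On the axis of the drilling fixture's upright steel stud, at the top face of its green slotted plate (236 x 150 mm, 20 mm thick, fixed to the bench, from 71 mm behind the stud to 165 mm ahead). z up; x from the stud towards the small locator. Round the stud stands a horseshoe locator, 12 mm tall, 68 mm inner, 92 mm outer diameter, open towards +x over 130 degrees.
- stud_tip (a point): Top of the stud, 83.5 mm above stud, same axes. From the top: a cone 8 mm tall (15 mm wide at the tip), a plain nose 25 mm in diameter down to 43.5 mm above stud, below that a 36 mm right-hand thread, one start, 10 mm pitch.
- thread_end (a point): Where the stud's thread ends at the top, cut off square: 43.5 mm above stud, 15 mm off the axis on the fixture's +y side (90 degrees counter-clockwise of its x, seen from above). Axes as stud.
- small_nest (a point): Centre of the small-end locator at the plate's top face, 110 mm along the fixture's x from the stud; axes as stud. A horseshoe 12 mm tall, 41 mm inner, 63 mm outer diameter, open towards the stud over 130 degrees. Between the locators, 20 to 97 mm ahead of the stud, the plate is free for fingers.
- lever (a point): Centre and centre of mass of the loose cast aluminium lever (160 mm long, 0.28 kg, lying flat), 13 mm above its underside. x along it from bored end to small end, z up. Here it is a straight arm 24 mm wide (y), 3 to 23 mm above the underside, free from x = -12 to +44 mm. Nested, this point is 46 mm along the fixture's x from the stud, 13 mm above the plate, x along the fixture's x.
- lever_bore (a point): Centre of the lever's bored end at its underside, 46 mm along -x of lever: a ring 64 mm in outer diameter, 26 mm tall, with a 42 mm bore right through.
- lever_small (a point): Centre of the lever's small solid end at its underside, 64 mm along +x of lever: 36 mm in diameter, 26 mm tall.
- wing_nut (a point): On the axis of the loose dark steel wing nut, half-way up its 55 mm (27.5 mm above its underside); 0.42 kg, standing upright. z up; x along the wing that ends in an eye. Hexagon hub 50 mm across flats, 58 over corners, full height; flats face y and 30 degrees either side of x. Grip opposite flats above the wings. Its hole goes right through: thread below, plain 27 mm bore in the top 30 mm.
- wing_eye (a point): Centre of the round eye (26 mm across, 14 mm hole) that ends one wing, 66 mm along the nut's +x from its axis, 11 mm above its underside. The other wing, along -x, ends plain 63 mm from the axis. Wings are 12 mm wide, 4 to 22 mm above the underside; a collar 62 mm across, 5 mm tall, is at the foot.
- nut_start (a point): Start of the nut's own thread, 2 mm above its underside, 16 mm off its axis, 40 degrees counter-clockwise of its x; axes as wing_nut. With the nut's x along the fixture's x it lies on the stud's thread end and wing_nut is 67.5 mm above stud. Turned 50 to 60 degrees counter-clockwise from there (seen from above) it slips off and the nut falls 10 mm if the grip lets it slide.
- wing_nut_part: The whole wing nut; origin on its axis at its underside, axes as wing_nut. Once dropped it screws down clockwise, 10 mm a turn, turns easily and stays where left. After about 205 degrees it rests on the nested lever: wing_nut 53.5 mm above stud, the nut's x about 148 degrees clockwise of the fixture's x.
- lever_part: The whole lever; origin at its underside below lever, same axes.
- v_block: Bystander, to be left alone: steel V-block, 75 x 50 x 45 mm; origin at its underside.
- hex_nut: Bystander, to be left alone: plain hexagon collar nut, 45 mm across flats, 46 mm tall, no wings; origin at its underside.
- chuck_key: Bystander, to be left alone: drill chuck key lying down, 110 mm long with a 90 mm cross bar; origin at its underside.
- chip_brush: Bystander, to be left alone: chip brush lying down; origin at its underside.
- step_block: Bystander, to be left alone: stepped clamping block, 64 x 30 x 56 mm; origin at its underside.
- paint_tin: Bystander, to be left alone: tin, 86 mm across, 102 mm tall; origin at its underside.
- spray_can: Bystander, to be left alone: spray can, 64 mm across, 185 mm tall; origin at its underside.
Things that resemble listed ones, but are neither listed nor needed, are in the scene too. What is shaped like the wing_nut_part but blue or green is not meant.

How it is judged:
By the outcome, as a careful person would: the job done as asked, in the order asked, and still so for the second after the job is handed in, with the robot touching nothing.
It also fails if it takes over 72 s, if anything falls off the work surface, if the arm or the gripper's body presses on something with over 40 N, if the wrist force passes 120 N, or if a joint passes its speed limit or range.

## Working session

There is one attempt and no reset: what is moved stays moved. The work goes in short steps, Python scripts to look and compute and a shell command to move; the robot and the scene stay as the last step left them, time stands still between calls to the robot, and variables do not carry over. Pictures are saved under pics/ and viewed, and the job is handed in when it is done.

```bash
ls -la; mkdir -p pics; python3 - <<'E'
from plant import env,optics,models
import cv2
s=env.state();print(s)
for n in("scene","top","wrist"):
    p=optics.grab_frame(n);cv2.imwrite(f"pics/a_{n}.png",p["frame"])
    print(n,p["mtx"].tolist(),p["view"].tolist(),[k for k in p])
    if n!="wrist":
        for t in("stud","stud_tip","small_nest","lever","lever_bore","lever_small","wing_nut","wing_eye","wing_nut_part"):
            print(t,[(round(d["p"],2),[round(float(x),3) for x in d["position"]]) for d in models.boxes_of(p,t)][:4])
E
```

```text
total 12
drwxr-xr-x  3 agent agent 4096 Dec  6 09:43 .
drwxr-xr-x 23 root  root  4096 Dec  6 09:43 ..
drwxr-xr-x  2 agent agent 4096 Dec  6 09:43 pics
{'time_s': 0.0, 'joint_positions': array([ 1.23511364,  0.46945107, -0.04863122,  1.53368384,  0.02407346,
        1.14102123, -0.08229474]), 'qd': array([ 0.00169648,  0.00055765, -0.00131531, -0.00112368, -0.00024873,
        0.00107995, -0.00079773]), 'joint_torque': array([-1.57921604e-04, -5.10311329e+01, -4.63452889e-02, -2.37713867e+01,
        1.07089404e-02,  7.51498214e-03,  7.45000307e-06]), 'tool_pos': array([ 0.20371729, -0.64294695,  0.24925928]), 'ee_rot': array([-0.10817789,  0.69949053, -0.69811124,  0.10794095]), 'force': array([-0.07114639, -0.24783113,  0.35917331]), 'torque': array([-0.03074774,  0.03166102,  0.01040724]), 'grip_width': 1.0024454579231235}
scene [[366.02762376379536, 0.0, 317.4949223670525], [0.0, 366.02762376379536, 199.88498856119188], [0.0, 0.0, 1.0]] [[0.5832266460481579, 0.8121859146060623, 0.014167549362218052, -0.28445540740160474], [-0.4970264521658643, 0.3430084566025193, 0.797063300213083
[... 1818 characters left out ...]
0.66, [0.167, 0.306, 0.028])]
wing_eye [(0.89, [0.338, 0.374, 0.029]), (0.83, [0.512, 0.28, 0.029]), (0.75, [0.543, -0.162, 0.028])]
wing_nut_part [(0.94, [0.534, -0.16, 0.024]), (0.82, [0.339, 0.37, 0.03]), (0.74, [0.518, 0.276, 0.031]), (0.72, [0.175, 0.307, 0.028])]
wrist [[281.6768381404276, 0.0, 316.16128323860323], [0.0, 281.6768381404276, 199.53265543085323], [0.0, 0.0, 1.0]] [[0.30284423434673413, -0.9530400334744296, 0.00025360993993913127, -0.6766371856363707], [0.9135568140767303, 0.2902219666254089, -0.28493009237716116, 0.03693452226089405], [0.27147618160147674, 0.08652112275705445, 0.958548265941754, -0.37869927801805986], [0.0, 0.0, 0.0, 1.0]] ['frame', 'mtx', 'view', 'shot']
```

View pics/a_scene.png

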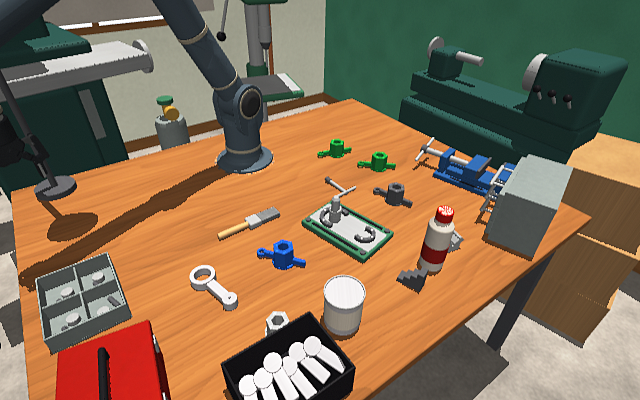

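View pics/a_top.png

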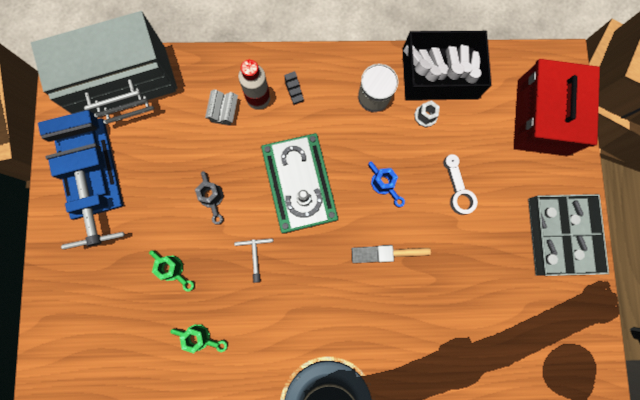

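View pics/a_wrist.png

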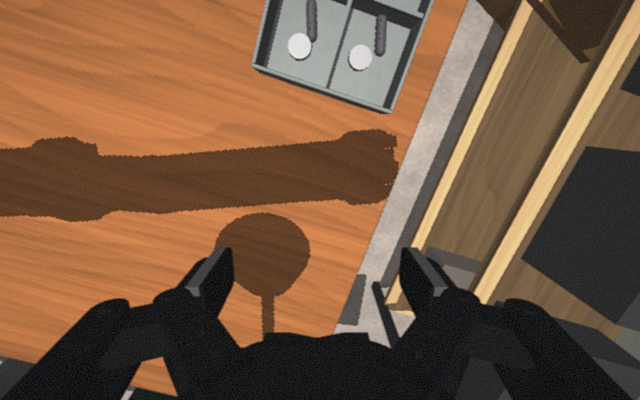

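```bash
cat > h.py <<'E'
import numpy as np,cv2
def proj(c,P):
    P=np.atleast_2d(P);q=P@c["view"][:3,:3].T+c["view"][:3,3]
    q=q*[1,-1,-1];q=q@c["mtx"].T
    return q[:,:2]/q[:,2:]
def ray(c,uv,z):
    V=c["view"];R=V[:3,:3];o=-R.T@V[:3,3]
    d=np.linalg.inv(c["mtx"])@[uv[0],uv[1],1];d=R.T@(d*[1,-1,-1])
    return o+d*(z-o[2])/d[2]
def crop(c,u,v,w,h,s,fn,pts=None):
    f=c["frame"][v:v+h,u:u+w];f=cv2.resize(f,None,fx=s,fy=s,interpolation=cv2.INTER_CUBIC)
    if pts is not None:
        for p in pts:
            cv2.circle(f,tuple(int(round(x)) for x in ((np.array(p)+.5-[u,v])*s)),2,(0,0,255),-1)
    cv2.imwrite(fn,f)
def circ(x,y,z,r,n=24):
    a=np.linspace(0,2*np.pi,n,endpoint=False);return np.c_[x+r*np.cos(a),y+r*np.sin(a),0*a+z]
def local(x,y,th,P):
    P=np.atleast_2d(np.array(P,float));c,s=np.cos(th),np.sin(th)
    return np.c_[x+c*P[:,0]-s*P[:,1],y+s*P[:,0]+c*P[:,1],P[:,2]]
def tcp(s):
    from scipy.spatial.transform import Rotation as R
    M=R.from_quat(s["ee_rot"]).as_matrix()
    return s["tool_pos"],M
E
python3 - <<'E'
from plant import optics
import pickle
from h import *
c=optics.grab_frame("top");pickle.dump(c,open("top.pkl","wb"))
crop(c,255,125,90,115,5,"pics/b_fix.png")
crop(c,430,140,70,85,7,"pics/b_lev.png")
crop(c,180,160,60,70,8,"pics/b_nut.png")
s=optics.grab_frame("scene");pickle.dump(s,open("scene.pkl","wb"))
E
```

```text
(no output)
```

View pics/b_fix.png

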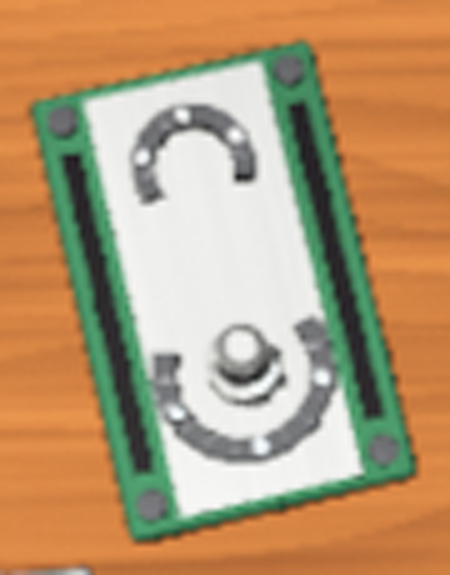

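View pics/b_lev.png

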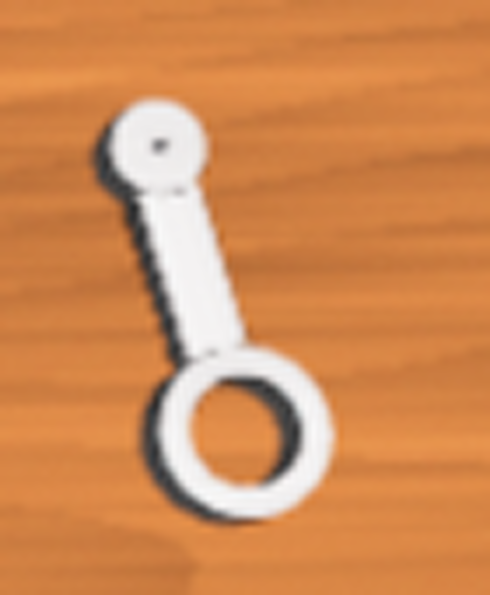

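View pics/b_nut.png

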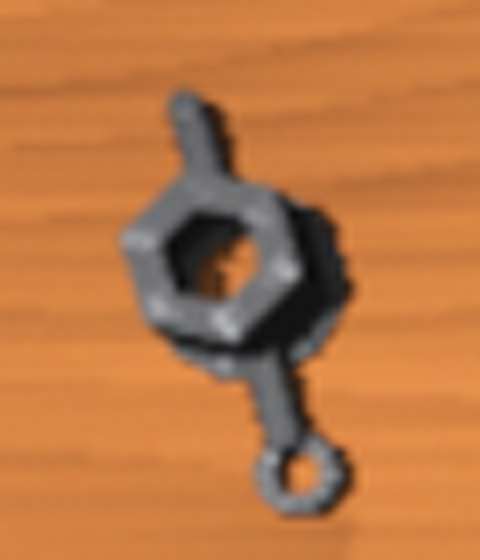

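```bash
python3 - <<'E'
import pickle
from h import *
from scipy.optimize import least_squares
c=pickle.load(open("top.pkl","rb"))
px=lambda p,u,v,s:np.array(p,float)/s+[u,v]-.5
fit={}
def fitit(name,loc,obs,x0):
    f=lambda q:(proj(c,local(*q,loc))-obs).ravel()
    r=least_squares(f,x0);print(name,r.x[:2].round(4),np.degrees(r.x[2]).round(2),"res",r.fun.round(2));fit[name]=r.x
fitit("fix",[[.165,.075,.02],[.165,-.075,.02],[-.071,-.075,.02],[-.071,.075,.02],],px([(35,103),(305,42),(413,470),(138,540)],255,125,5),[.5,.05,.2])
fitit("lev",[[.064,0,.026],[-.046,0,.026]],px([(158,145),(246,432)],430,140,7),[.52,-.35,.2])
hx=lambda a:[.029*np.cos(np.radians(a)),.029*np.sin(np.radians(a)),.055]
fitit("nut",[[.066,0,.018],[-.060,0,.022]]+[hx(a) for a in(0,60,120,180,240,300)],px([(303,475),(185,102),(228,335),(298,270),(265,190),(195,180),(125,238),(160,308)],180,160,8),[.5,.27,-2.9])
pickle.dump(fit,open("fit.pkl","wb"))
s=pickle.load(open("scene.pkl","rb"))
def pts(n):
    x=fit[n]
    if n=="fix":
        P=[[.165,.075,.02],[.165,-.075,.02],[-.071,-.075,.02],[-.071,.075,.02]]+list(circ(0,0,.032,.046))+list(circ(.11,0,.032,.0315))+list(circ(0,0,.1035,.0075,8))+list(circ(0,0,.0635,.018))
    if n=="lev":P=list(circ(.064,0,.026,.018))+list(circ(-.046,0,.026,.032))+list(circ(-.046,0,.026,.021))
    if n=="nut":P=list(circ(0,0,.055,.0135))+[hx(a) for a in range(0,360,60)]+list(circ(.066,0,.018,.013))+[[-.063,0,.022]]
    return local(*x,P)
for n,b in(("fix",(255,125,90,115,5)),("lev",(430,140,70,85,7)),("nut",(180,160,60,70,8))):
    crop(c,*b,f"pics/c_{n}.png",proj(c,pts(n)))
    q=proj(s,pts(n));u,v=q.min(0).astype(int)-12;w,h=(q.max(0)-q.min(0)).astype(int)+24
    crop(s,u,v,w,h,5,f"pics/cs_{n}.png",q)
ims=[cv2.imread(f"pics/{a}_{n}.png") for a in("c","cs") for n in("fix","lev","nut")]
ims=[cv2.resize(i,(266,300)) for i in ims]
cv2.imwrite("pics/c_all.png",np.vstack([np.hstack(ims[:3]),np.hstack(ims[3:])]))
E
```

```text
fix [0.5044 0.0485] 12.52 res [-1.38 -0.39  0.92 -1.17  1.63  0.65 -1.14  0.76]
lev [ 0.5352 -0.353 ] 13.03 res [ 0.04  0.16 -0.04 -0.16]
nut [0.5231 0.2865] -162.84 res [-0.5  -0.47 -0.27 -0.69  1.48  1.05  0.92  0.46  1.67 -0.56 -1.11 -1.66
 -0.58 -0.27 -1.63  2.05]
```

View pics/c_all.png

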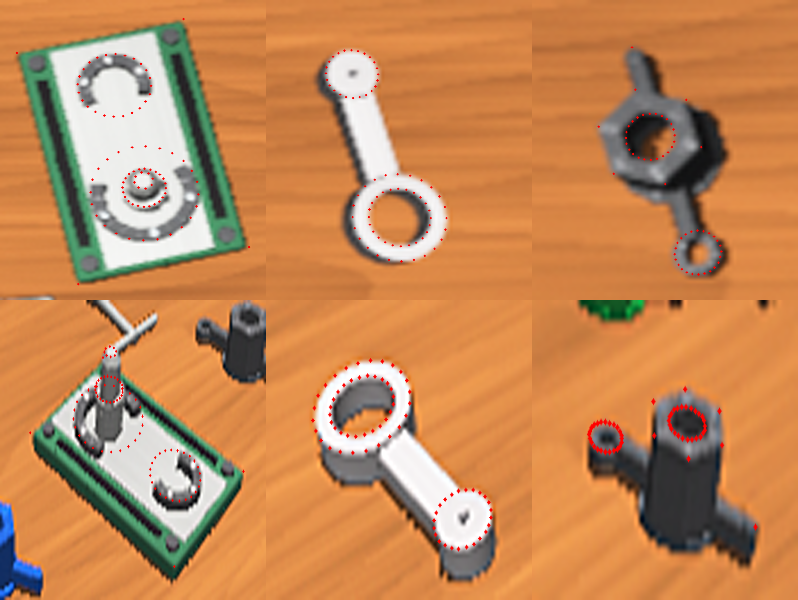

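```bash
cat >> h.py <<'E'
def plan(x,y,z,psi=None):
    from plant import env
    s=env.state();p,M=tcp(s)
    cur=np.degrees(np.arctan2(M[1,2],M[0,2]))
    # tilt correction: rotation vector in tool frame taking y axis to -Z
    w=np.cross(M[:,1],[0,0,-1]);tl=np.degrees(M.T@w)
    print("t",round(s["time_s"],2),"pos",p.round(4),"psi",cur.round(2),"tilt corr x,z",tl[[0,2]].round(2),"F",s["force"].round(1),"T",s["torque"].round(2),"grip",round(s["grip_width"],3),"j7",s["joint_positions"][6].round(2),"j5",s["joint_positions"][4].round(2))
    if psi is None: psi=cur
    d=(psi-cur+180)%360-180
    print("turn about y total",(-d).round(2))
    for nm,a in(("shift now axes",cur),("shift after turn",psi)):
        a=np.radians(a);e=np.array([x,y,z])-p
        X=np.array([np.sin(a),-np.cos(a),0]);Z=np.array([np.cos(a),np.sin(a),0])
        print(nm,"cm x %.2f y %.2f z %.2f"%(e@X*100,-e[2]*100,e@Z*100))
E
python3 - <<'E'
import pickle
from h import *
f=pickle.load(open("fit.pkl","rb"));l=f["lev"]
t=local(*l,[[.018,0,0]])[0];print(t)
plan(t[0],t[1],.20,np.degrees(l[2])+90)
plan(t[0],t[1],.20,np.degrees(l[2])-90)
from plant import env;print(tcp(env.state())[1].round(3))
E
```

```text
[ 0.55272593 -0.34898244  0.        ]
t 1.15 pos [ 0.2039 -0.6435  0.2504] psi -72.42 tilt corr x,z [-0.01 -0.  ] F [-0.1 -0.2  0.9] T [-0.02 -0.   -0.04] grip 1.003 j7 -0.08 j5 0.02
turn about y total -175.45
shift now axes cm x -42.15 y 5.04 z -17.54
shift after turn cm x 40.62 y 5.04 z 20.83
t 1.15 pos [ 0.2039 -0.6435  0.2504] psi -72.42 tilt corr x,z [-0.01 -0.  ] F [-0.1 -0.2  0.9] T [-0.02 -0.   -0.04] grip 1.003 j7 -0.08 j5 0.02
turn about y total 4.55
shift now axes cm x -42.15 y 5.04 z -17.54
shift after turn cm x -40.62 y 5.04 z -20.83
[[-0.953  0.     0.302]
 [-0.302 -0.    -0.953]
 [-0.    -1.     0.   ]]
```

```bash
python3 -m pendant '[0,4.55,0,0,0,0,-1, 0,0,0,-3.4,0,-1.7,-1, 0,0,0,-3.4,0,-1.7,-1, 0,0,0,-3.4,0,-1.7,-1, 0,0,0,-3.4,0,-1.7,-1, 0,0,0,-3.4,0,-1.7,-1, 0,0,0,-3.4,0,-1.7,-1, 0,0,0,-3.4,0,-1.7,-1, 0,0,0,-3.4,0,-1.7,-1, 0,0,0,-3.4,0,-1.7,-1, 0,0,0,-3.4,0,-1.7,-1, 0,0,0,0,0,0,-1]' 60
python3 - <<'E'
import pickle
from h import *
f=pickle.load(open("fit.pkl","rb"));l=f["lev"]
t=local(*l,[[.018,0,0]])[0]
plan(t[0],t[1],.20,np.degrees(l[2])-90)
E
```

```text
time_s: 2.15
tool_pos: [0.5075, -0.397, 0.2486]
ee_rot: [0.075, -0.702, 0.704, -0.074]
force: [0.7, 1.8, -0.2]
grip_width: 0.999
t 2.15 pos [ 0.5075 -0.397   0.2486] psi -77.92 tilt corr x,z [-0.18  0.04] F [ 0.7  1.8 -0.2] T [ 0.1  -0.09 -0.02] grip 0.999 j7 -0.82 j5 0.07
turn about y total -0.95
shift now axes cm x -5.43 y 4.86 z -3.75
shift after turn cm x -5.49 y 4.86 z -3.66
```

```bash
python3 -m pendant '[0,-0.9,0,-1.9,1,-1.3,-1, 0,0,0,-1.9,1,-1.3,-1, 0,0,0,-1.9,1,-1.2,-1, 0,0,0,0,0,0,-1]'
python3 - <<'E'
import pickle
from h import *
from plant import optics
f=pickle.load(open("fit.pkl","rb"));l=f["lev"]
c=optics.grab_frame("wrist");pickle.dump(c,open("w1.pkl","wb"))
P=local(*l,list(circ(.064,0,.026,.018))+list(circ(-.046,0,.026,.032))+list(circ(-.046,0,.026,.021))+[[x,y,.023] for x in(-.012,.044)for y in(-.012,.012)])
crop(c,0,0,640,400,1.25,"pics/d1.png",proj(c,P))
t=local(*l,[[.018,0,0]])[0];plan(t[0],t[1],.20,np.degrees(l[2])-90)
E
```

```text
time_s: 2.48
tool_pos: [0.5593, -0.3436, 0.2184]
ee_rot: [0.081, -0.701, 0.704, -0.083]
force: [0.8, 0.6, 0.6]
grip_width: 0.999
t 2.53 pos [ 0.5578 -0.3461  0.2192] psi -76.85 tilt corr x,z [-0.41 -0.06] F [ 0.4 -0.7  0.5] T [-0.    0.    0.01] grip 0.999 j7 -0.92 j5 0.09
turn about y total 0.13
shift now axes cm x 0.56 y 1.92 z 0.16
shift after turn cm x 0.56 y 1.92 z 0.16
```

View pics/d1.png

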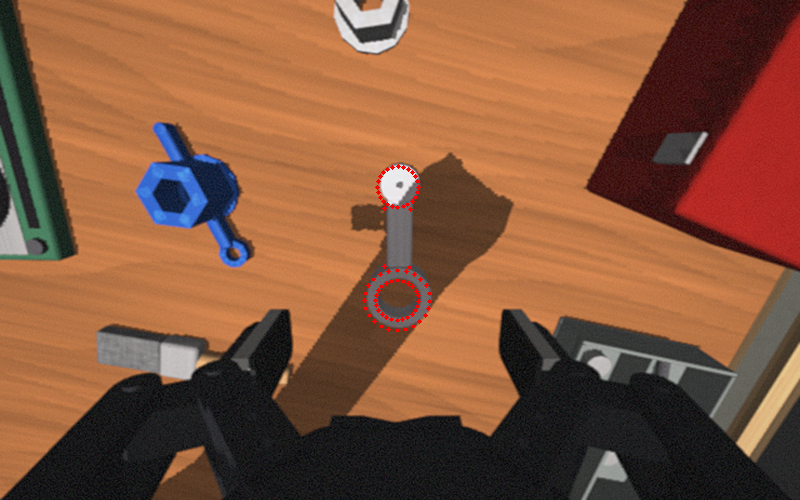

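```bash
python3 -m pendant '[-0.3,0,0,0.3,3,0.1,-1, 0,0,0,0.2,3,0,-1, 0,0,0,0,3,0,-1, 0,0,0,0,3,0,-1, 0,0,0,0,2.5,0,-1, 0,0,0,0,1.5,0,-1, 0,0,0,0,1,0,-1, 0,0,0,0,0,0,-1]'
python3 - <<'E'
import pickle
from h import *
f=pickle.load(open("fit.pkl","rb"));l=f["lev"]
t=local(*l,[[.018,0,0]])[0];plan(t[0],t[1],.0235,np.degrees(l[2])-90)
from plant import env;print(env.tcp_to_tips)
E
```

```text
time_s: 3.2
tool_pos: [0.5521, -0.3606, 0.0482]
ee_rot: [0.076, -0.698, 0.708, -0.08]
force: [-0.9, 0.6, -0.1]
grip_width: 0.997
t 3.2 pos [ 0.5521 -0.3606  0.0482] psi -77.31 tilt corr x,z [-0.85 -0.29] F [-0.9  0.6 -0.1] T [0.01 0.04 0.  ] grip 0.997 j7 -0.94 j5 0.13
turn about y total -0.34
shift now axes cm x -0.32 y 2.47 z -1.12
shift after turn cm x -0.32 y 2.47 z -1.12
0.019
```

```bash
python3 -m pendant '[-0.7,-0.3,-0.3,-0.3,1,-1,-1, -0.2,0,0,0,1,0,-1, 0,0,0,0,0.4,0,-1, 0,0,0,0,0,0,-1]'
python3 - <<'E'
import pickle
from h import *
f=pickle.load(open("fit.pkl","rb"));l=f["lev"]
t=local(*l,[[.018,0,0]])[0];plan(t[0],t[1],.0235,np.degrees(l[2])-90)
E
```

```text
time_s: 3.53
tool_pos: [0.5542, -0.352, 0.0252]
ee_rot: [0.078, -0.702, 0.703, -0.081]
force: [-0.1, 0.8, 0.2]
grip_width: 0.998
t 3.53 pos [ 0.5542 -0.352   0.0252] psi -77.09 tilt corr x,z [-0.11 -0.16] F [-0.1  0.8  0.2] T [ 0.02 -0.01  0.02] grip 0.998 j7 -0.95 j5 0.13
turn about y total -0.12
shift now axes cm x 0.07 y 0.17 z -0.33
shift after turn cm x 0.07 y 0.17 z -0.33
```

```bash
python3 -m pendant '[-0.1,-0.1,-0.1,0.1,0.15,-0.3,-0.5, 0,0,0,0,0,0,0, 0,0,0,0,0,0,1, 0,0,0,0,0,0,1, 0,0,0,0,0,0,1, 0,0,0,0,0,0,1, 0,0,0,0,0,0,1, 0,0,0,0,0,0,1]' 60
python3 - <<'E'
import pickle
from h import *
f=pickle.load(open("fit.pkl","rb"));l=f["lev"]
t=local(*l,[[.018,0,0]])[0];plan(t[0],t[1],.0235,np.degrees(l[2])-90)
E
```

```text
time_s: 4.2
tool_pos: [0.5543, -0.3496, 0.0263]
ee_rot: [0.079, -0.701, 0.704, -0.082]
force: [-0.1, -0.9, 0.7]
grip_width: 0.262
t 4.2 pos [ 0.5543 -0.3496  0.0263] psi -76.94 tilt corr x,z [-0.2  -0.28] F [-0.1 -0.9  0.7] T [-0.01 -0.06 -0.03] grip 0.262 j7 -0.95 j5 0.13
turn about y total 0.03
shift now axes cm x 0.14 y 0.28 z -0.10
shift after turn cm x 0.14 y 0.28 z -0.10
```

```bash
python3 -m pendant '[-0.2,0,-0.2,0,-2,0,1, 0,0,0,0,-4,0,1, 0,0,0,0,-4,0,1, 0,0,0,0,-4,0,1, 0,0,0,0,-4,-2,1, 0,0,0,0,-3,-3,1, 0,0,0,0,0,-4,1, 0,0,0,0,0,-4,1, 0,0,0,0,0,-4,1, 0,0,0,0,0,-4,1, 0,0,0,0,0,-2,1, 0,0,0,0,0,0,1]'
python3 -m pendant '[0,0,0,0,0,0,1, 0,0,0,0,0,0,1]'
python3 - <<'E'
import pickle
from h import *
from plant import optics
f=pickle.load(open("fit.pkl","rb"));l=f["fix"]
plan(.5,-.12,.25,-77.5)
c=optics.grab_frame("wrist");pickle.dump(c,open("w2.pkl","wb"))
P=local(*l,[[.165,.075,.02],[.165,-.075,.02],[-.071,-.075,.02],[-.071,.075,.02]]+list(circ(0,0,.032,.046))+list(circ(.11,0,.032,.0315))+list(circ(0,0,.1035,.0075,8)))
crop(c,0,0,640,400,1.25,"pics/d2.png",proj(c,P))
E
```

```text
time_s: 5.2
tool_pos: [0.4955, -0.1202, 0.2366]
ee_rot: [-0.081, 0.705, -0.701, 0.074]
force: [0.3, -0.9, -3.4]
grip_width: 0.264
time_s: 5.37
tool_pos: [0.4944, -0.1188, 0.2361]
ee_rot: [-0.083, 0.705, -0.7, 0.075]
force: [0.7, -0.0, -3.4]
grip_width: 0.261
t 5.37 pos [ 0.4944 -0.1188  0.2361] psi -77.22 tilt corr x,z [0.44 0.63] F [ 0.7 -0.  -3.4] T [-0.06 -0.1  -0.03] grip 0.261 j7 -1.26 j5 0.06
turn about y total 0.28
shift now axes cm x -0.52 y -1.39 z 0.24
shift after turn cm x -0.52 y -1.39 z 0.24
```

View pics/d2.png

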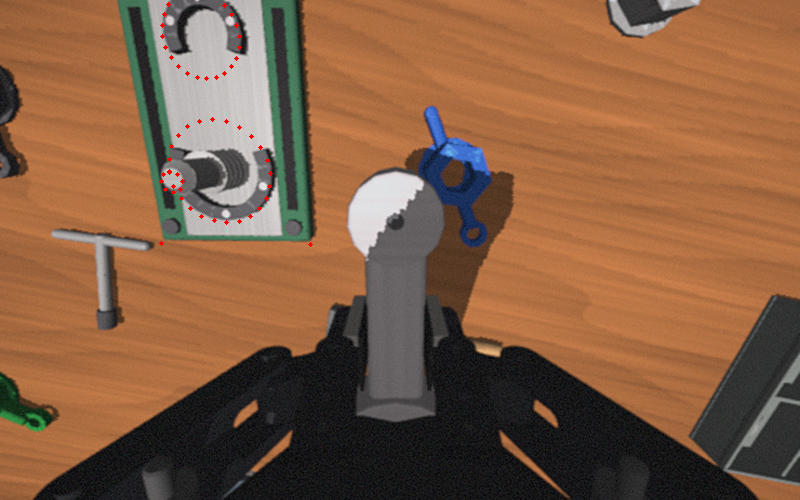

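```bash
python3 - <<'E'
import pickle
from h import *
c=pickle.load(open("w2.pkl","rb"));crop(c,90,0,170,200,4,"pics/d3.png");
im=cv2.imread("pics/d3.png");cv2.imwrite("pics/d3.png",im[:600]);cv2.imwrite("pics/d3b.png",im[400:])
E
```

```text
(no output)
```

View pics/d3.png

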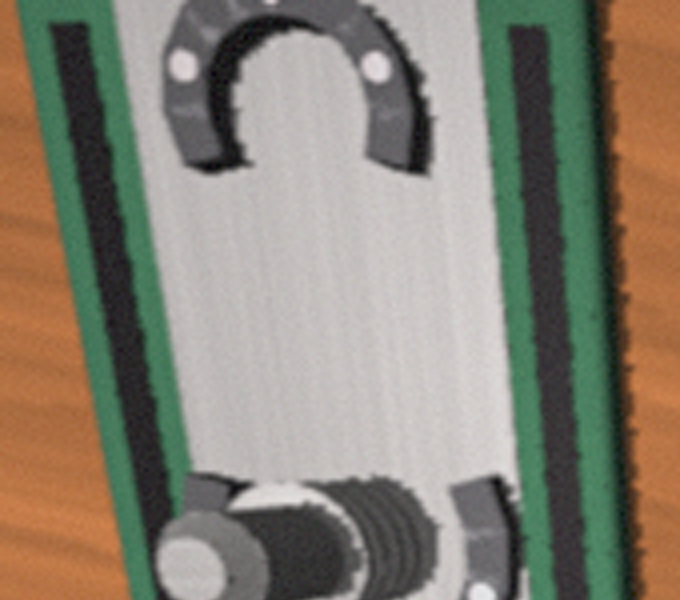

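View pics/d3b.png

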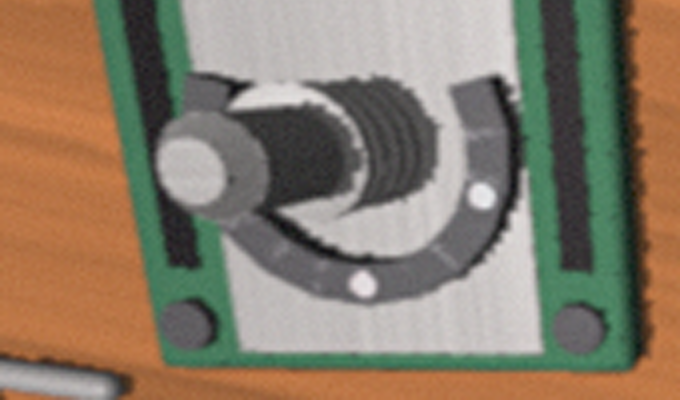

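```bash
cat > fitfix.py <<'E'
import pickle
from h import *
from scipy.optimize import least_squares
def pl(r,a,z,ox=0): a=np.radians(a);return [ox+r*np.cos(a),r*np.sin(a),z]
L=dict(tip=[0,0,.1035],pb=pl(.04,180,.032),tlo=pl(.046,65,.032),tro=pl(.046,-65,.032),tri=pl(.034,-65,.032),
 ps=pl(.026,0,.032,.11),slo=pl(.0315,115,.032,.11),sli=pl(.0205,115,.032,.11),sro=pl(.0315,-115,.032,.11),sri=pl(.0205,-115,.032,.11),
 cbl=[-.071,.075,.02],cbr=[-.071,-.075,.02],ctl=[.165,.075,.02],ctr=[.165,-.075,.02])
def fit(obs,label):
    n=[(c,k,v) for c,d in obs for k,v in d.items()]
    f=lambda q:np.concatenate([(proj(c,local(*q,L[k]))[0]-v) for c,k,v in n])
    r=least_squares(f,[.5,.05,.2],loss="soft_l1");print(label,r.x[:2].round(4),np.degrees(r.x[2]).round(2))
    for (c,k,v),e in zip(n,f(r.x).reshape(-1,2)):print(k,e.round(1),end=" ")
    print();return r.x
if __name__=="__main__":
    px=lambda d,u,v,s:{k:np.array(p,float)/s+[u,v]-.5 for k,p in d.items()}
    w=pickle.load(open("w2.pkl","rb"));t=pickle.load(open("top.pkl","rb"))
    ow=px(dict(tip=(192,570),pb=(363,685),tlo=(192,475),tro=(498,480),tri=(450,487),ps=(270,1),slo=(188,165),sri=(367,158),sro=(407,172),cbl=(165,763),cbr=(632,765)),90,0,4)
    ot=px(dict(tip=(241,343),pb=(261,447),tlo=(155,355),tro=(320,322),ps=(183,116),slo=(147,200),sri=(235,180),sro=(255,180),cbl=(138,540),cbr=(413,470),ctl=(35,103),ctr=(305,42)),255,125,5)
    a=fit([(w,ow)],"wrist");b=fit([(t,ot)],"top");j=fit([(w,ow),(t,ot)],"joint")
    pickle.dump(dict(w=a,t=b,j=j),open("fixfit.pkl","wb"))
E
python3 fitfix.py
```

```text
wrist [0.5063 0.0472] 12.2
tip [0.5 0.9] pb [0.8 0.2] tlo [-0.6 -0.1] tro [-2.7 -0.4] tri [0.1 2.4] ps [ 0.9 -2.8] slo [-0.2  0.2] sri [-0.2 -2.7] sro [-0. -1.] cbl [-1.7  2.4] cbr [0.9 3.4] 
top [0.5034 0.0483] 12.24
tip [0.4 1. ] pb [0.4 0.3] tlo [-0.  -0.3] tro [-0.8 -1.2] ps [0.  0.1] slo [-0.2  0.4] sri [-0.2 -1.5] sro [ 0.  -0.6] cbl [-1.2  1.1] cbr [1.6 1.2] ctl [-1.  -0.2] ctr [ 1.3 -0.7] 
joint [0.5057 0.0474] 12.25
tip [0.3 1.5] pb [0.6 0.7] tlo [-0.8  0.5] tro [-3.  0.] tri [-0.2  2.9] ps [ 0.6 -2.2] slo [-0.4  0.8] sri [-0.5 -2.1] sro [-0.3 -0.5] cbl [-1.8  2.9] cbr [0.8 3.8] tip [0.8 0. ] pb [ 0.7 -0.7] tlo [ 0.3 -1.2] tro [-0.5 -2.1] ps [ 0.4 -0.8] slo [ 0.1 -0.5] sri [ 0.2 -2.4] sro [ 0.4 -1.5] cbl [-0.9  0.1] cbr [2.  0.3] ctl [-0.7 -1.1] ctr [ 1.7 -1.6]
```

```bash
python3 - <<'E'
from h import *
plan(.5689,.0613,.18,-77.8)
E
```

```text
t 5.42 pos [ 0.4945 -0.1194  0.236 ] psi -77.28 tilt corr x,z [0.43 0.64] F [-0.3  0.8 -4. ] T [ 0.03 -0.11  0.05] grip 0.262 j7 -1.26 j5 0.07
turn about y total 0.52
shift now axes cm x -11.24 y 5.60 z -15.99
shift after turn cm x -11.09 y 5.60 z -16.09
```

```bash
python3 -m pendant '[0.4,0.5,0.6,-2,0,-3,1, 0,0,0,-2,0,-3,1, 0,0,0,-2,0,-3,1, 0,0,0,-2,1,-3,1, 0,0,0,-2,1.5,-3,1, 0,0,0,-1,1.5,-1.5,1, 0,0,0,0,1,0,1, 0,0,0,0,0,0,1, 0,0,0,0,0,0,1]'
python3 - <<'E'
import pickle
from h import *
from plant import optics
plan(.5689,.0613,.18,-77.8)
for n in("scene","top","wrist"):
    c=optics.grab_frame(n);pickle.dump(c,open(f"e_{n}.pkl","wb"))
    if n=="scene":crop(c,270,150,160,120,5,"pics/e_scene.png")
    elif n=="top":crop(c,240,100,130,150,4,"pics/e_top.png")
    else:crop(c,0,0,640,400,1.25,"pics/e_wrist.png")
E
```

```text
time_s: 6.17
tool_pos: [0.5776, 0.0525, 0.1798]
ee_rot: [0.064, -0.702, 0.706, -0.063]
force: [0.7, 0.4, -2.4]
grip_width: 0.266
t 6.17 pos [0.5776 0.0525 0.1798] psi -79.74 tilt corr x,z [-0.31  0.07] F [ 0.7  0.4 -2.4] T [ 0.07 -0.09  0.03] grip 0.266 j7 -1.7 j5 0.16
turn about y total -1.94
shift now axes cm x 0.70 y -0.02 z -1.02
shift after turn cm x 0.66 y -0.02 z -1.04
```

View pics/e_scene.png

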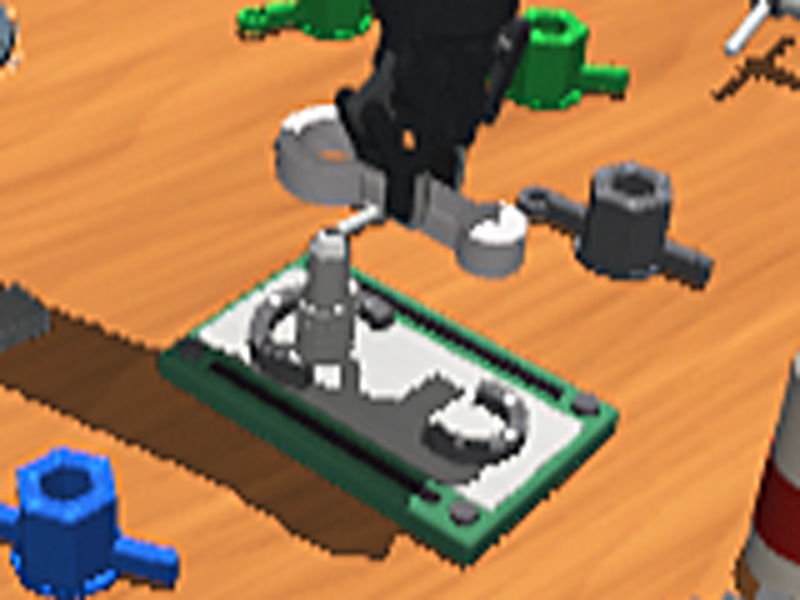

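View pics/e_top.png

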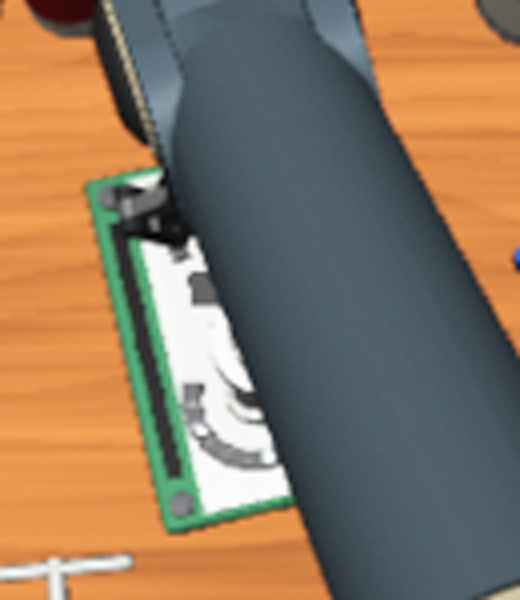

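View pics/e_wrist.png

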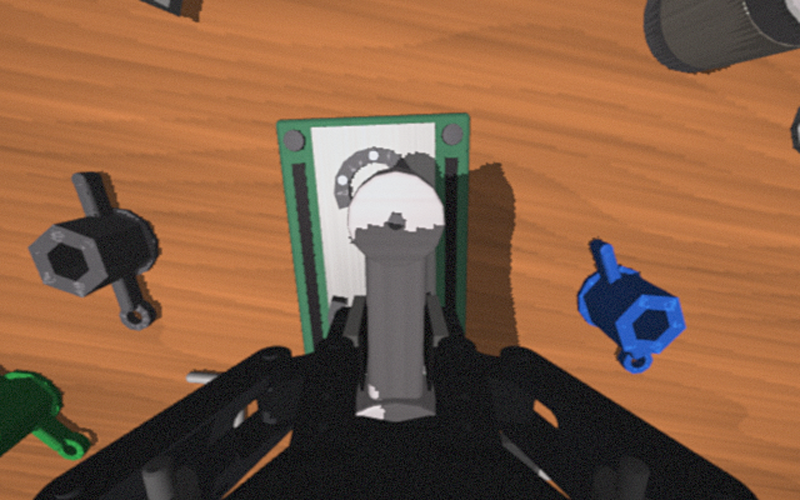

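```bash
python3 -m pendant '[-0.3,-1.9,0,0.65,0,-1,1, 0,0,0,0,0,0,1, 0,0,0,0,0,0,1]'
cat > ovl.py <<'E'
import pickle,sys
from h import *
from plant import optics,env
def lever_from_tcp(off=.0194,dz=.0263):
    p,M=tcp(env.state());ax=-M[:,0]
    return p,M,off,dz
def levpts(off=.0194,dz=.0263):
    p,M=tcp(env.state())
    ex,ey,ez=-M[:,0],M[:,2]*-1,-M[:,1]   # lever x,y,z
    ey=np.cross(ez,ex)
    P=np.array(list(circ(.064,0,.026,.018))+list(circ(-.046,0,.026,.032))+list(circ(-.046,0,.026,.021))+list(circ(-.046,0,0,.032))+list(circ(.064,0,0,.018)))
    P=P-[off,0,dz]
    o=p+np.array([-.046-off,0,-dz])@np.array([ex,ey,ez])
    print("bore underside",o.round(4),"lever dir",np.degrees(np.arctan2(ex[1],ex[0])).round(2),"pitch",np.degrees(ex[2]).round(2))
    return p+P@np.array([ex,ey,ez])
def fixpts(q):
    return local(*q,list(circ(0,0,.032,.046))+list(circ(.11,0,.032,.0315))+list(circ(0,0,.1035,.0075,8))+list(circ(0,0,.0635,.018)))
E
python3 - <<'E'
from ovl import *
plan(.5689,.0613,.18,-77.8)
c=optics.grab_frame("scene")
pickle.dump(c,open("f_scene.pkl","wb"))
pts=list(proj(c,levpts()))+list(proj(c,fixpts([.505,.0475,np.radians(12.2)])))
crop(c,310,155,90,100,8,"pics/f0.png");
crop(c,310,155,100,75,8,"pics/f1.png",pts)
cv2.imwrite("pics/f0.png",cv2.imread("pics/f0.png")[:600])
E
```

```text
time_s: 6.57
tool_pos: [0.5692, 0.0578, 0.1829]
ee_rot: [0.072, -0.703, 0.704, -0.075]
force: [-0.3, -0.7, -3.3]
grip_width: 0.265
t 6.57 pos [0.5692 0.0578 0.1829] psi -78.04 tilt corr x,z [-0.12 -0.18] F [-0.3 -0.7 -3.3] T [-0.04 -0.06 -0.03] grip 0.265 j7 -1.68 j5 0.16
turn about y total -0.24
shift now axes cm x -0.04 y 0.29 z -0.35
shift after turn cm x -0.05 y 0.29 z -0.35
bore underside [0.5051 0.0446 0.1565] lever dir 11.98 pitch 0.16
```

View pics/f1.png

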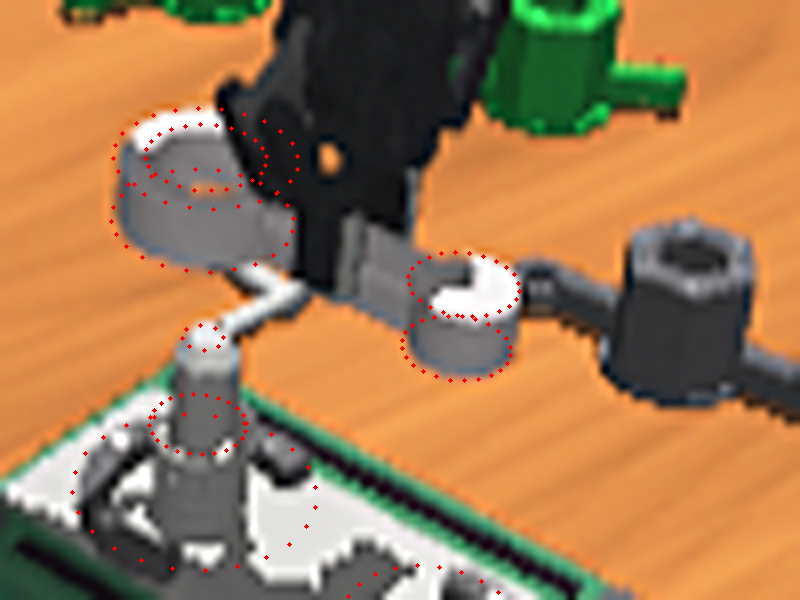

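View pics/f0.png

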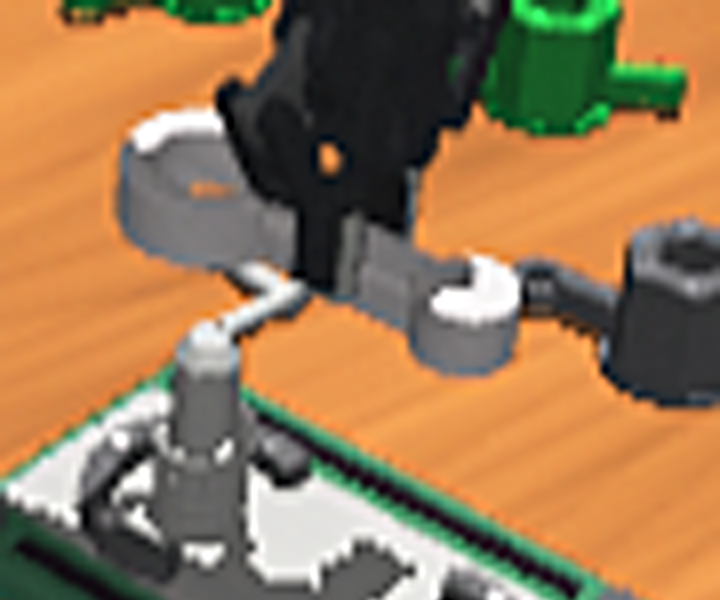

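```bash
python3 -m pendant '[-0.1,-0.2,-0.2,0,0.5,-0.35,1, 0,0,0,0,1,-0.05,1, 0,0,0,0,1.2,0,1, 0,0,0,0,1.2,0,1, 0,0,0,0,0,0,1]'
python3 - <<'E'
from ovl import *
plan(.5689,.0613,.0463,-77.8)
levpts()
E
```

```text
time_s: 7.03
tool_pos: [0.5687, 0.0624, 0.1423]
ee_rot: [0.074, -0.703, 0.703, -0.076]
force: [-1.2, -1.4, -3.8]
grip_width: 0.259
t 7.03 pos [0.5687 0.0624 0.1423] psi -77.82 tilt corr x,z [-0.03 -0.15] F [-1.2 -1.4 -3.8] T [-0.07  0.1  -0.05] grip 0.259 j7 -1.7 j5 0.18
turn about y total -0.02
shift now axes cm x -0.00 y 9.60 z 0.11
shift after turn cm x -0.00 y 9.60 z 0.11
bore underside [0.5048 0.0486 0.1159] lever dir 12.18 pitch 0.15
```

```bash
python3 -m pendant '[0,0,-0.1,0,1.2,0.1,1, 0,0,0,0,1.2,0,1, 0,0,0,0,1.2,0,1, 0,0,0,0,0.6,0,1, 0,0,0,0,0,0,1]'
python3 - <<'E'
from ovl import *
plan(.5689,.0613,.0463,-77.8)
c=optics.grab_frame("scene")
pts=list(proj(c,levpts()))+list(proj(c,fixpts([.505,.0475,np.radians(12.2)])))
crop(c,310,165,100,75,8,"pics/g1.png",pts)
E
```

```text
time_s: 7.45
tool_pos: [0.5693, 0.0615, 0.096]
ee_rot: [0.075, -0.703, 0.703, -0.075]
force: [-1.0, 0.4, -3.6]
grip_width: 0.261
t 7.45 pos [0.5693 0.0615 0.096 ] psi -77.79 tilt corr x,z [-0.02 -0.01] F [-1.   0.4 -3.6] T [0.03 0.02 0.03] grip 0.261 j7 -1.73 j5 0.21
turn about y total 0.01
shift now axes cm x 0.04 y 4.97 z 0.01
shift after turn cm x 0.04 y 4.97 z 0.01
bore underside [0.5055 0.0476 0.0702] lever dir 12.2 pitch 0.03
```

View pics/g1.png

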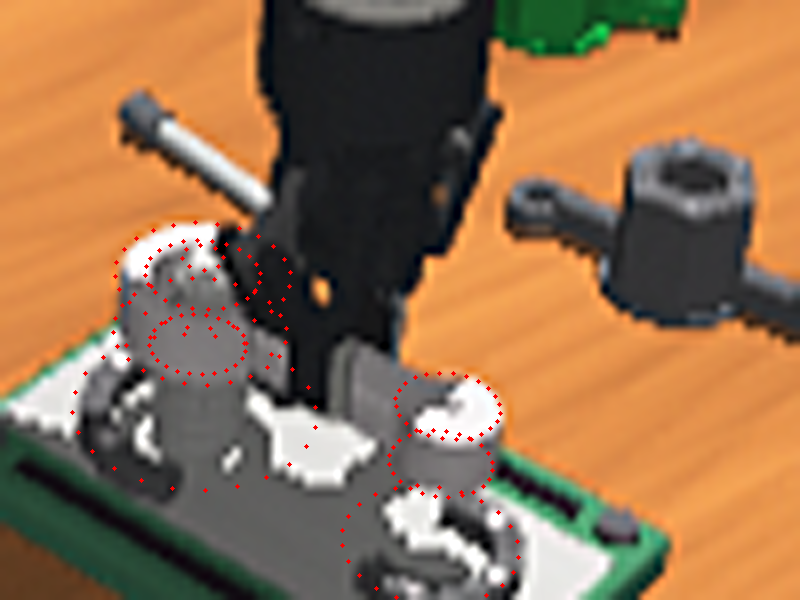

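```bash
python3 -m pendant '[0,0,0,0.04,1,0,1, 0,0,0,0,1,0,1, 0,0,0,0,1,0,1, 0,0,0,0,0.4,0,1, 0,0,0,0,0,0,1]'
python3 - <<'E'
from ovl import *
plan(.5689,.0613,.0463,-77.8)
levpts()
c=optics.grab_frame("scene")
pts=list(proj(c,fixpts([.505,.0475,np.radians(12.2)])))
crop(c,310,165,100,75,8,"pics/g2.png")
E
```

```text
time_s: 7.92
tool_pos: [0.5699, 0.0619, 0.0606]
ee_rot: [-0.074, 0.703, -0.703, 0.076]
force: [-0.2, 0.3, -3.2]
grip_width: 0.262
t 7.92 pos [0.5699 0.0619 0.0606] psi -77.8 tilt corr x,z [-0.02 -0.17] F [-0.2  0.3 -3.2] T [ 0.03 -0.05  0.04] grip 0.262 j7 -1.75 j5 0.23
turn about y total -0.0
shift now axes cm x 0.11 y 1.43 z 0.04
shift after turn cm x 0.11 y 1.43 z 0.04
bore underside [0.5061 0.0481 0.0341] lever dir 12.2 pitch 0.17
```

View pics/g2.png

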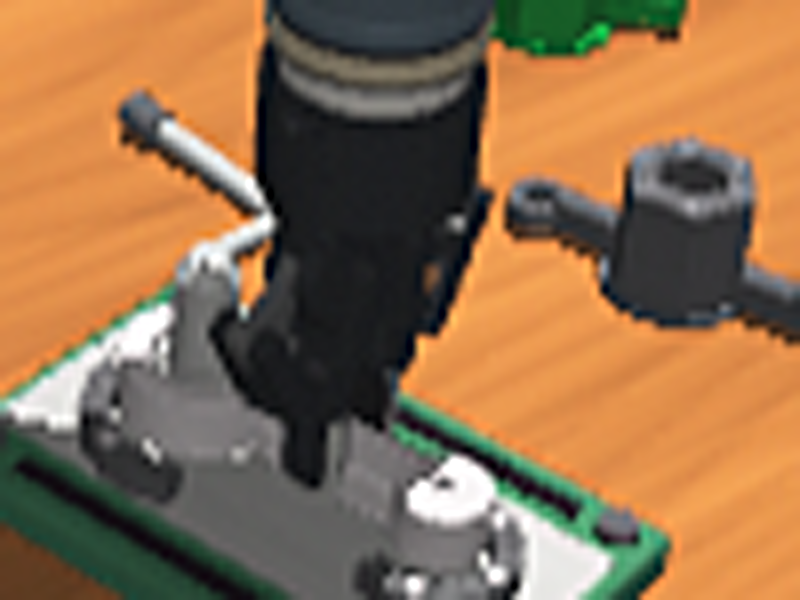

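```bash
python3 -m pendant '[0,0,-0.2,0.1,0.4,0,1, 0,0,0,0,0.4,0,1, 0,0,0,0,0.4,0,1, 0,0,0,0,0.3,0,1, 0,0,0,0,0,0,1]'
python3 - <<'E'
from ovl import *
plan(.5689,.0613,.0463,-77.8)
levpts()
E
```

```text
time_s: 8.38
tool_pos: [0.5705, 0.0619, 0.0463]
ee_rot: [0.074, -0.703, 0.703, -0.076]
force: [-1.3, -0.6, 1.4]
grip_width: 0.26
t 8.38 pos [0.5705 0.0619 0.0463] psi -77.8 tilt corr x,z [-0.05 -0.15] F [-1.3 -0.6  1.4] T [-0.08  0.31 -0.01] grip 0.26 j7 -1.76 j5 0.24
turn about y total 0.0
shift now axes cm x 0.17 y -0.00 z 0.03
shift after turn cm x 0.17 y -0.00 z 0.03
bore underside [0.5066 0.0481 0.0198] lever dir 12.2 pitch 0.15
```

```bash
python3 -m pendant '[0,0,0,0,0,0,0.4, 0,0,0,0,0,0,0.2, 0,0,0,0,0,0,0, 0,0,0,0,0,0,0, 0,0,0,0,-1,0,0, 0,0,0,0,-2,0,0, 0,0,0,0,-4,0,0, 0,0,0,0,-4,0,0, 0,0,0,0,-4,0,0, 0,0,0,0,-4,0,0, 0,0,0,0,0,0,-1]' 
python3 - <<'E'
from ovl import *
c=optics.grab_frame("scene")
crop(c,300,165,110,85,7,"pics/h1.png")
c=optics.grab_frame("wrist");pickle.dump(c,open("w3.pkl","wb"))
crop(c,0,0,640,400,1.25,"pics/h2.png")
plan(.5231,.2865,.25)
E
```

```text
time_s: 9.3
tool_pos: [0.5707, 0.0626, 0.2487]
ee_rot: [-0.074, 0.703, -0.703, 0.078]
force: [0.7, 0.9, 1.1]
grip_width: 0.626
t 9.4 pos [0.5676 0.0616 0.2425] psi -77.74 tilt corr x,z [0.01 0.26] F [ 0.5  0.6 -1.3] T [-0.    0.02  0.02] grip 0.796 j7 -1.66 j5 0.13
turn about y total -0.0
shift now axes cm x -0.43 y -0.75 z -22.92
shift after turn cm x -0.43 y -0.75 z -22.92
```

View pics/h1.png

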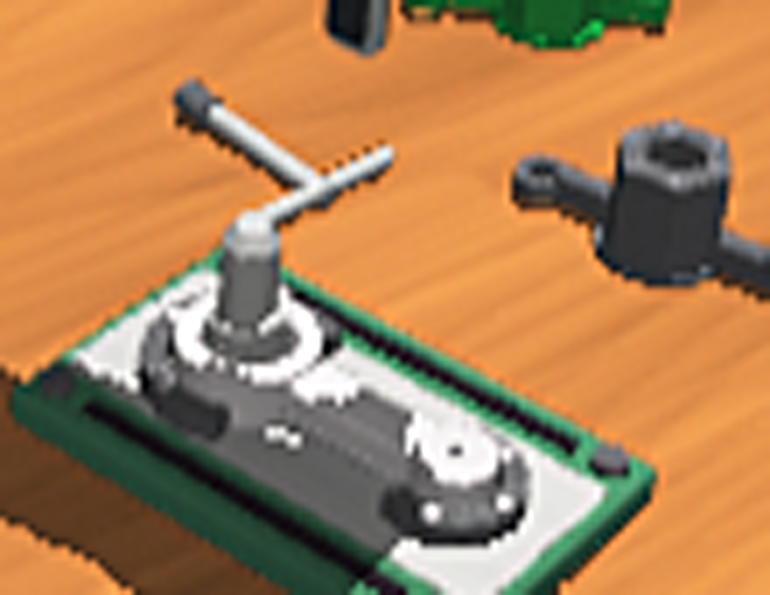

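View pics/h2.png

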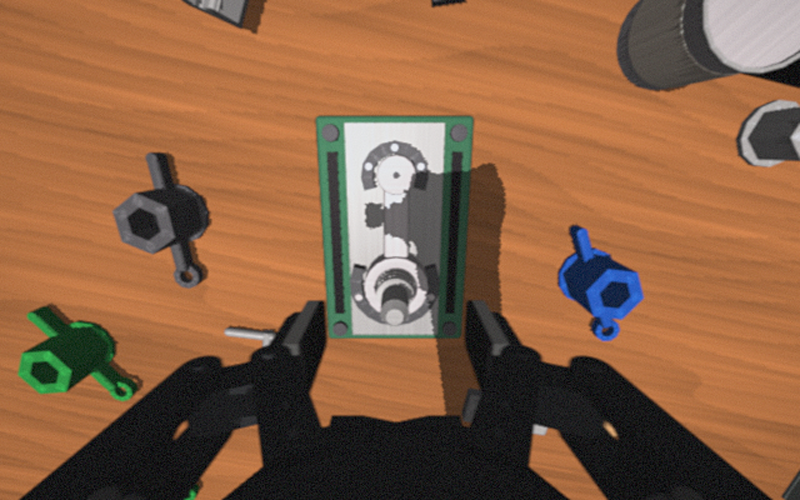

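```bash
python3 - <<'E'
from h import *
import pickle
c=pickle.load(open("w3.pkl","rb"))
crop(c,250,85,130,190,3,"pics/h3.png")
crop(c,270,190,90,75,8,"pics/h4.png")
crop(c,85,110,90,130,5,"pics/h5.png");im=cv2.imread("pics/h5.png");cv2.imwrite("pics/h5.png",im[:600])
E
```

```text
(no output)
```

View pics/h3.png

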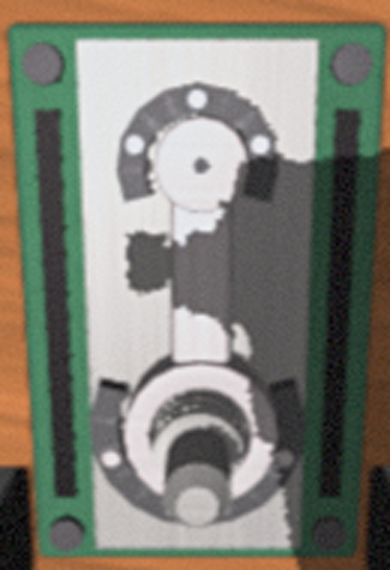

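View pics/h4.png

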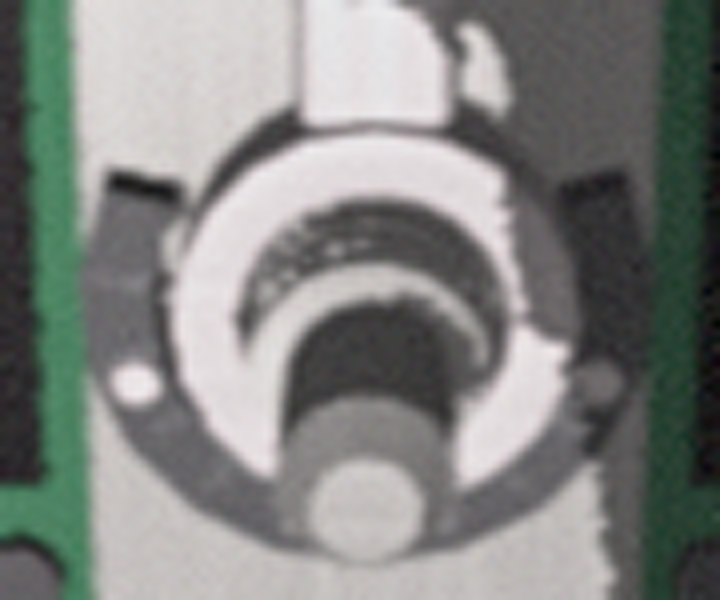

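View pics/h5.png

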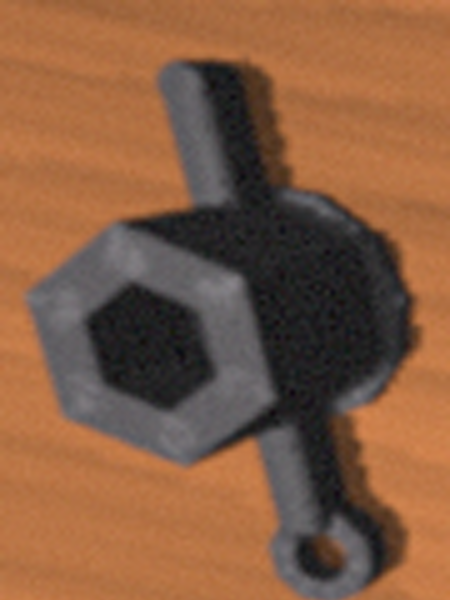

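```bash
python3 - <<'E'
from fitfix import *
c=pickle.load(open("w3.pkl","rb"))
px=lambda d,u,v,s:{k:np.array(p,float)/s+[u,v]-.5 for k,p in d.items()}
o=px(dict(tip=(366,508),tlo=(110,195),tli=(182,200),tri=(562,195),tro=(632,193)),270,190,8)
L["tli"]=pl(.034,65,.032)
o.update(px(dict(ps=(197,99)),250,85,3))
q=fit([(c,o)],"w3");
print("tip ray",ray(c,o["tip"],.1035).round(4))
o2={k:v for k,v in o.items() if k!="tip"};fit([(c,o2)],"w3 no tip")
crop(c,250,85,130,190,3,"pics/i3.png",list(proj(c,local(*q,list(circ(0,0,.032,.046))+list(circ(.11,0,.032,.0315))+list(circ(0,0,.1035,.0075))+list(circ(.11,0,.046,.018))+list(circ(0,0,.046,.021))+[L[k] for k in("cbl","cbr","ctl","ctr")]))))
hx=lambda a:[.029*np.cos(np.radians(a)),.029*np.sin(np.radians(a)),.055]
NL=[[.066,0,.018],[-.063,0,.022]]+[hx(a) for a in(0,60,120,180,240,300)]
def nfit(c,obs,lab):
    f=lambda q:(proj(c,local(*q,NL))-obs).ravel()
    r=least_squares(f,[.52,.28,-2.9]);print(lab,r.x[:2].round(4),np.degrees(r.x[2]).round(2),r.fun.round(1));return r.x
ob=np.array([(325,553),(180,68),(188,465),(275,397),(238,272),(122,225),(30,300),(65,415)])/5+[85,110]-.5
n=nfit(c,ob,"nut")
crop(c,85,110,90,120,5,"pics/i5.png",list(proj(c,local(*n,NL+list(circ(.066,0,.018,.013))+list(circ(0,0,.005,.031))))))
pickle.dump((q,n),open("qn.pkl","wb"))
E
```

```text
w3 [0.5072 0.0474] 12.57
tip [0.5 0.1] tlo [-0.5 -0.8] tli [-0.7  2.3] tri [0.2 2.7] tro [ 0.2 -0.9] ps [ 0.1 -0.6] 
tip ray [0.5072 0.048  0.1035]
w3 no tip [0.5072 0.0472] 12.71
tlo [-0.3 -0.7] tli [-0.6  2.4] tri [0.4 2.7] tro [ 0.3 -0.9] ps [ 0.  -0.5] 
nut [0.5252 0.2847] -162.71 [-0.7  1.4 -1.3 -1.8  0.5  0.8  1.   0.6  1.6  0.7 -0.9 -0.9 -0.6 -1.1
  0.3  0.7]
```

View pics/i3.png

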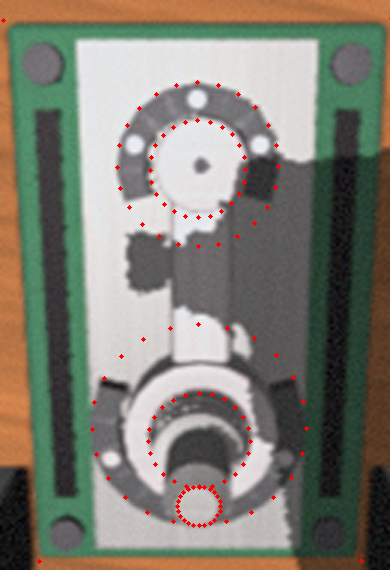

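View pics/i5.png

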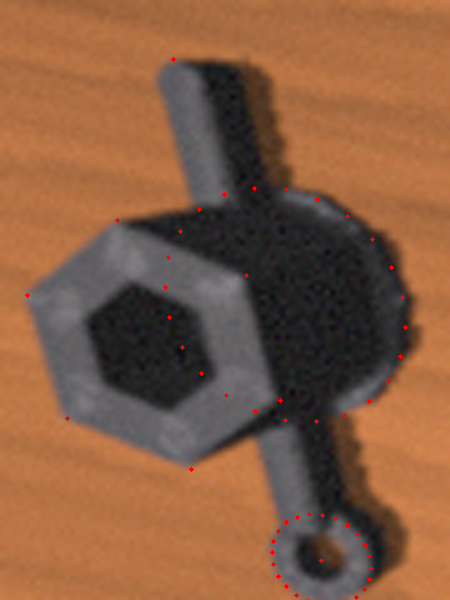

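```bash
python3 -m pendant '[0,-5,0.2,0,0,-1,-1, 0,0,0,0,0,-3.5,-1, 0,0,0,0,0,-3.8,-1, 0,0,0,0,0,-3.8,-1, 0,0,0,0,0.5,-3.8,-1, 0,0,0,0,1.5,-3.5,-1, 0,0,0,0,2,-2,-1, 0,0,0,0,2,0,-1, 0,0,0,0,0,0,-1]'
python3 - <<'E'
from h import *
plan(.5252,.2847,.043,-72.7)
E
```

```text
time_s: 10.15
tool_pos: [0.4963, 0.2684, 0.1704]
ee_rot: [0.111, -0.698, 0.701, -0.099]
force: [-0.4, -0.9, -0.3]
grip_width: 0.999
t 10.15 pos [0.4963 0.2684 0.1704] psi -72.88 tilt corr x,z [-0.12  1.  ] F [-0.4 -0.9 -0.3] T [-0.04  0.02 -0.03] grip 0.999 j7 -2.03 j5 0.21
turn about y total -0.18
shift now axes cm x -3.25 y 12.74 z -0.71
shift after turn cm x -3.25 y 12.74 z -0.70
```

```bash
python3 -m pendant '[0,-0.2,1,-3,1,-0.7,-1, 0,0,0,-0.3,2.5,0,-1, 0,0,0,0,0,0,-1, 0,0,0,0,0,0,-1]'
python3 - <<'E'
from h import *
from plant import optics
import pickle
plan(.5252,.2847,.043,-72.7)
c=optics.grab_frame("wrist");q,n=pickle.load(open("qn.pkl","rb"))
hx=lambda a:[.029*np.cos(np.radians(a)),.029*np.sin(np.radians(a)),.055]
crop(c,0,0,640,400,1.25,"pics/j1.png",list(proj(c,local(*n,[hx(a) for a in range(0,360,60)]+list(circ(.066,0,.018,.013))+[[-.063,0,.022]]))))
E
```

```text
time_s: 10.48
tool_pos: [0.5244, 0.2833, 0.1319]
ee_rot: [0.109, -0.697, 0.701, -0.105]
force: [-0.3, 0.6, 0.5]
grip_width: 0.998
t 10.48 pos [0.5244 0.2833 0.1319] psi -72.63 tilt corr x,z [-0.25  0.39] F [-0.3  0.6  0.5] T [ 0.03 -0.02  0.04] grip 0.998 j7 -2.06 j5 0.25
turn about y total 0.07
shift now axes cm x -0.12 y 8.89 z -0.11
shift after turn cm x -0.12 y 8.89 z -0.11
```

View pics/j1.png

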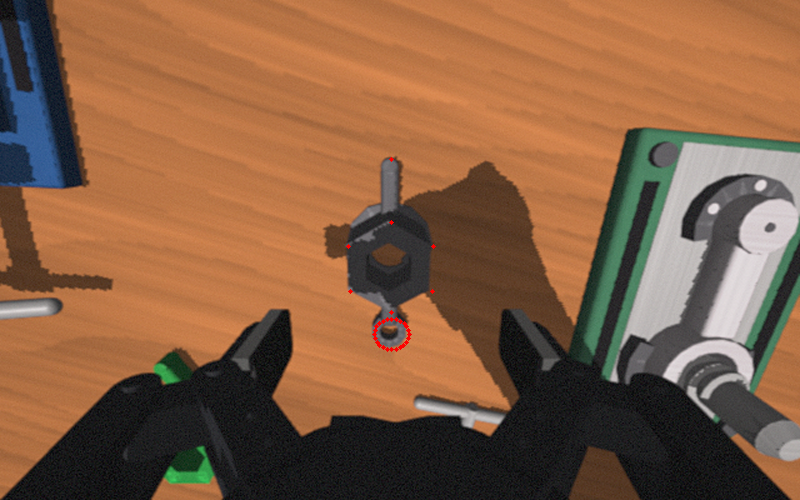

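```bash
python3 -m pendant '[-0.2,0,0.4,-0.1,1.5,-0.1,-1, 0,0,0,0,2,0,-1, 0,0,0,0,2,0,-1, 0,0,0,0,2,0,-1, 0,0,0,0,1,0,-1, 0,0,0,0,0,0,-1]'
python3 - <<'E'
from h import *
plan(.5252,.2847,.043,-72.7)
E
```

```text
time_s: 11.03
tool_pos: [0.5292, 0.2812, 0.0536]
ee_rot: [0.1, -0.699, 0.699, -0.108]
force: [-0.0, -0.3, 0.6]
grip_width: 1.003
t 11.03 pos [0.5292 0.2812 0.0536] psi -73.04 tilt corr x,z [-0.1  -0.65] F [-0.  -0.3  0.6] T [-0.08  0.08  0.05] grip 1.003 j7 -2.11 j5 0.32
turn about y total -0.34
shift now axes cm x 0.28 y 1.06 z -0.45
shift after turn cm x 0.28 y 1.06 z -0.45
```

```bash
python3 -m pendant '[-0.1,-0.35,-0.65,0.28,0.9,-0.45,-1, 0,0,0,0,0.2,0,-1, 0,0,0,0,0,0,-1]'
python3 - <<'E'
from h import *
plan(.5252,.2847,.043,-72.7)
E
```

```text
time_s: 11.28
tool_pos: [0.5267, 0.2851, 0.0451]
ee_rot: [-0.105, 0.699, -0.699, 0.107]
force: [-0.1, 0.1, 0.2]
grip_width: 0.999
t 11.28 pos [0.5267 0.2851 0.0451] psi -72.74 tilt corr x,z [ 0.03 -0.18] F [-0.1  0.1  0.2] T [-0.06  0.01 -0.  ] grip 0.999 j7 -2.11 j5 0.32
turn about y total -0.04
shift now axes cm x 0.16 y 0.21 z -0.00
shift after turn cm x 0.16 y 0.21 z -0.00
```

```bash
python3 -m pendant '[0,0,-0.2,0.16,0.2,0,-1, 0,0,0,0,0,0,1, 0,0,0,0,0,0,1, 0,0,0,0,0,0,1, 0,0,0,0,0,0,1, 0,0,0,0,0,0,1, 0,0,0,0,0,0,1]' 80
python3 - <<'E'
from h import *
plan(.5252,.2847,.043,-72.7)
from plant import optics
c=optics.grab_frame("wrist")
crop(c,0,0,640,400,1.25,"pics/j2.png")
c=optics.grab_frame("scene");crop(c,330,140,110,85,7,"pics/j3.png")
E
```

```text
time_s: 11.87
tool_pos: [0.5262, 0.2867, 0.0461]
ee_rot: [-0.105, 0.7, -0.698, 0.108]
force: [-0.4, 0.4, 0.4]
grip_width: 0.576
t 11.87 pos [0.5262 0.2867 0.0461] psi -72.7 tilt corr x,z [ 0.16 -0.27] F [-0.4  0.4  0.4] T [ 0.08 -0.03 -0.02] grip 0.576 j7 -2.11 j5 0.32
turn about y total -0.0
shift now axes cm x 0.16 y 0.31 z 0.16
shift after turn cm x 0.16 y 0.31 z 0.16
```

View pics/j2.png

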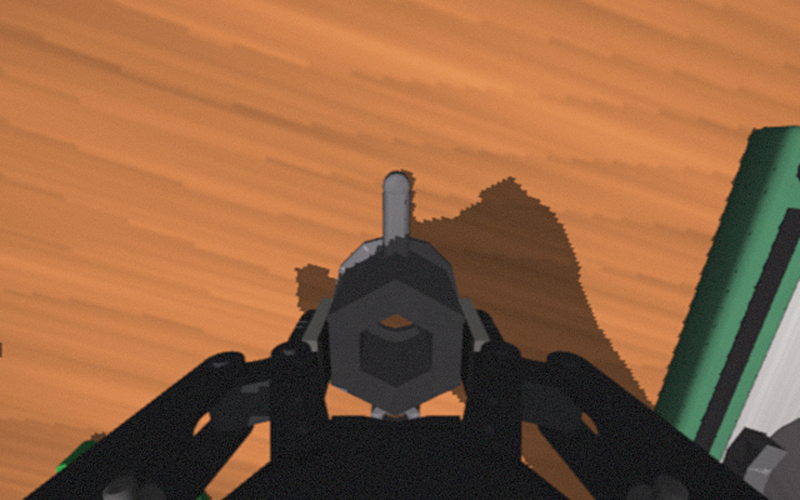

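View pics/j3.png

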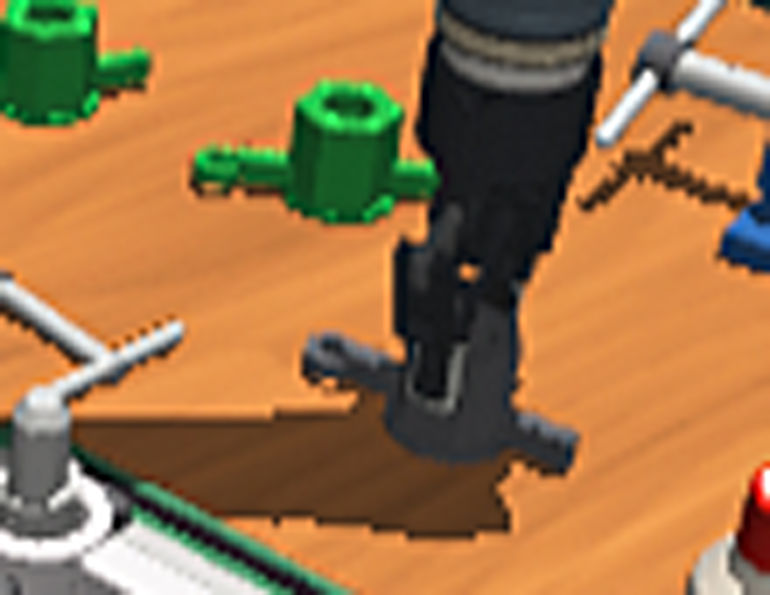

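```bash
python3 - <<'E'
from h import *
from plant import env,optics
c=optics.grab_frame("wrist");p,M=tcp(env.state())
crop(c,240,210,150,130,5,"pics/j4.png")
for u in((316,279.3-.3),(316,278),(316,280)):
    r=ray(c,u,.055);print(((r-p)@M*1000).round(2))
E
```

```text
[-0.66 -8.89  1.46]
[-1.18 -8.89  1.46]
[-0.13 -8.9   1.46]
```

View pics/j4.png

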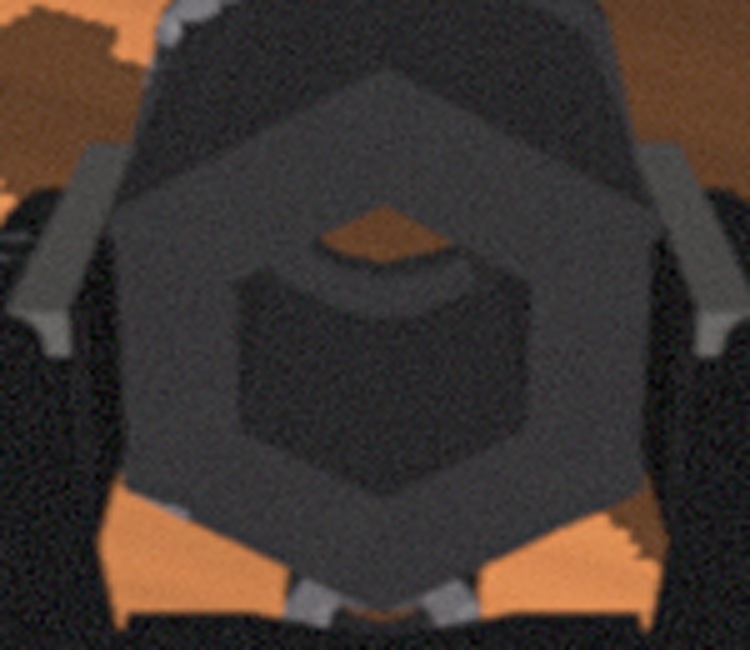

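```bash
python3 -m pendant '[0.1,0,-0.2,0,-2,0,1, 0,0,0,0,-3,0,1, 0,0,0,0,-4,0,1, 0,0,0,0,-4,0,1, 0,0,0,0,-3,0,1, 0,-7,0,0,-1,0,1, 0,-7,0,0,0,0,1, 0,-7,0,0,0,0,1, 0,-7,0,0,0,0,1, 0,-7,0,0,0,0,1, 0,-7,0,0,0,0,1, 0,-7,0,0,0,0,1]' && python3 -m pendant '[0,-7,0,0,0,0,1, 0,-7,0,0,0,0,1, 0,-7,0,0,0,0,1, 0,-7,0,0,0,0,1, 0,-7,0,0,0,0,1, 0,-7,0,0,0,0,1, 0,-7,0,0,0,0,1, 0,-7,0,0,0,0,1, 0,-7,0,0,0,0,1, 0,-7,0,0,0,0,1]' 
python3 - <<'E'
from h import *
plan(.5069,.0485,.2,102.4)
E
```

```text
time_s: 13.02
tool_pos: [0.5209, 0.2798, 0.2153]
ee_rot: [0.401, -0.587, 0.589, -0.386]
force: [-0.2, -0.1, -3.7]
grip_width: 0.571
time_s: 13.85
tool_pos: [0.5161, 0.2711, 0.2053]
ee_rot: [0.676, -0.254, 0.239, -0.649]
force: [-0.2, -0.6, -3.2]
grip_width: 0.571
t 13.85 pos [0.5161 0.2711 0.2053] psi 49.17 tilt corr x,z [ 2.41 -0.36] F [-0.2 -0.6 -3.2] T [ 0.11 -0.04 -0.06] grip 0.571 j7 -0.11 j5 0.46
turn about y total -53.23
shift now axes cm x 13.86 y 0.53 z -17.44
shift after turn cm x -5.68 y 0.53 z -21.54
```

```bash
python3 -m pendant '[2.4,-6.6,-0.4,0,-0.3,0,1, 0,-6.6,0,0,0,0,1, 0,-6.6,0,0,0,0,1, 0,-6.6,0,0,0,0,1, 0,-6.6,0,0,0,0,1, 0,-6.6,0,0,0,0,1, 0,-6.6,0,0,0,0,1, 0,-6.6,0,0,0,0,1, 0,0,0,0,0,0,1]' 
python3 - <<'E'
from h import *
plan(.5069,.0485,.2,102.4)
E
```

```text
time_s: 14.6
tool_pos: [0.5129, 0.262, 0.1991]
ee_rot: [0.705, 0.083, -0.094, -0.698]
force: [-0.3, -0.2, -3.5]
grip_width: 0.57
t 14.6 pos [0.5129 0.262  0.1991] psi 104.43 tilt corr x,z [ 0.47 -0.99] F [-0.3 -0.2 -3.5] T [ 0.03 -0.   -0.01] grip 0.57 j7 0.73 j5 0.62
turn about y total 2.03
shift now axes cm x -5.90 y -0.09 z -20.53
shift after turn cm x -5.17 y -0.09 z -20.73
```

```bash
python3 -m pendant '[0.5,2,-1,-0.5,0,-2,1, 0,0,0,-1,0,-3.5,1, 0,0,0,-1,0,-3.8,1, 0,0,0,-1,0,-3.8,1, 0,0,0,-0.9,0,-3.8,1, 0,0,0,-0.6,0,-3,1, 0,0,0,0,0,0,1, 0,0,0,0,0,0,1]' 
python3 - <<'E'
from h import *
plan(.5069,.0485,.18,102.4)
E
```

```text
time_s: 15.27
tool_pos: [0.5017, 0.0456, 0.1927]
ee_rot: [0.704, 0.063, -0.071, -0.704]
force: [-0.9, 1.2, -3.3]
grip_width: 0.568
t 15.27 pos [0.5017 0.0456 0.1927] psi 100.88 tilt corr x,z [-0.01 -0.61] F [-0.9  1.2 -3.3] T [ 0.18  0.   -0.04] grip 0.568 j7 1.03 j5 0.59
turn about y total -1.52
shift now axes cm x 0.56 y 1.27 z 0.18
shift after turn cm x 0.57 y 1.27 z 0.17
```

```bash
python3 -m pendant '[0,-1.5,-0.6,0.5,1,0.2,1, 0,0,0,0,1.5,0,1, 0,0,0,0,0,0,1, 0,0,0,0,0,0,1]' 
cat > nutov.py <<'E'
from h import *
from plant import env,optics
import pickle
def nutpts(a=0.,dz=.046):
    p,M=tcp(env.state())
    # nut y along +-Z : at pick psi=theta+90 -> nut x = tool z rotated -90 about world z
    ez=-M[:,1];ny=M[:,2];nx=np.cross(ny,ez)
    hx=[[.029*np.cos(np.radians(t)),.029*np.sin(np.radians(t)),.055] for t in range(0,360,60)]
    P=np.array(hx+list(circ(0,0,.055,.0135))+list(circ(0,0,0,.031))+list(circ(.066,0,.018,.013))+[[-.063,0,.022]])
    o=p-dz*ez+a*M[:,0]
    print("nut axis underside",o.round(4),"eye dir",np.degrees(np.arctan2(nx[1],nx[0])).round(2))
    return o+P@np.array([nx,ny,ez])
E
python3 - <<'E'
from nutov import *
plan(.5069,.0485,.165,102.4)
q=np.array([.5069,.0488,np.radians(12.3)])
c=optics.grab_frame("scene");pickle.dump(c,open("k.pkl","wb"))
st=list(circ(0,0,.1035,.0075,12))+list(circ(0,0,.0955,.0125,16))+list(circ(.11,0,.032,.0315))
pts=list(proj(c,nutpts()))+list(proj(c,local(*q,st)))
crop(c,290,150,110,85,7,"pics/k0.png");crop(c,290,150,110,85,7,"pics/k1.png",pts)
E
```

```text
time_s: 15.6
tool_pos: [0.5055, 0.0477, 0.1654]
ee_rot: [0.704, 0.073, -0.074, -0.703]
force: [-0.5, 0.7, -3.4]
grip_width: 0.569
t 15.6 pos [0.5055 0.0477 0.1654] psi 101.9 tilt corr x,z [ 0.09 -0.13] F [-0.5  0.7 -3.4] T [ 0.06 -0.01 -0.04] grip 0.569 j7 1.01 j5 0.64
turn about y total -0.5
shift now axes cm x 0.15 y 0.04 z 0.05
shift after turn cm x 0.15 y 0.04 z 0.05
nut axis underside [0.505  0.0475 0.1192] eye dir 11.93
```

View pics/k0.png

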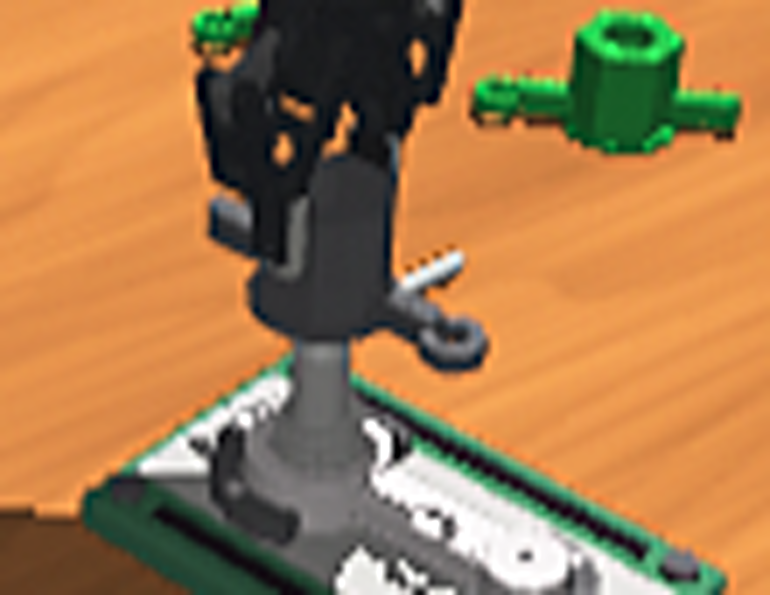

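View pics/k1.png

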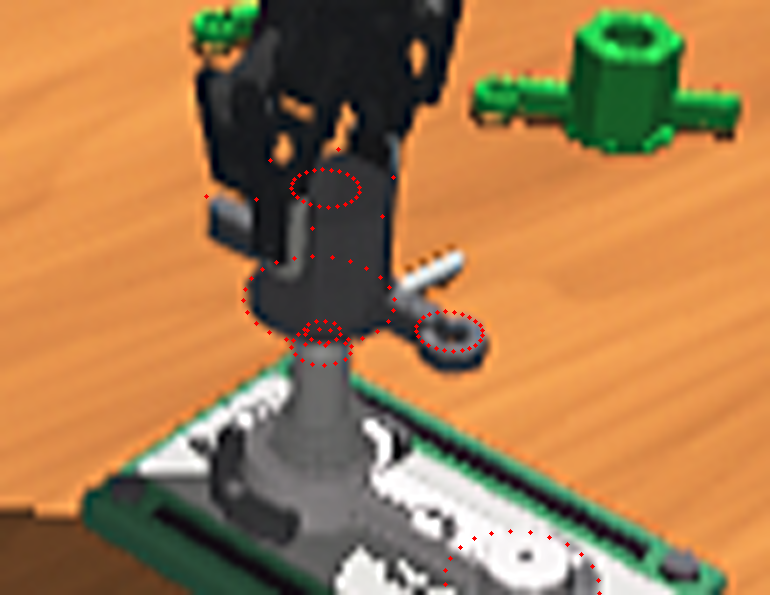

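```bash
python3 -m pendant '[0.1,-0.4,-0.1,0.06,1,0.09,1, 0,0,0,0,1,0,1, 0,0,0,0,1,0,1, 0,0,0,0,0,0,1]' 
python3 - <<'E'
from nutov import *
plan(.5054,.0485,.123,102.4)
nutpts(.0015)
E
```

```text
time_s: 15.98
tool_pos: [0.5058, 0.0507, 0.1334]
ee_rot: [0.703, 0.077, -0.077, -0.703]
force: [-0.6, -1.5, -4.6]
grip_width: 0.568
t 15.98 pos [0.5058 0.0507 0.1334] psi 102.46 tilt corr x,z [0.01 0.02] F [-0.6 -1.5 -4.6] T [-0.28  0.23 -0.01] grip 0.568 j7 0.97 j5 0.69
turn about y total 0.06
shift now axes cm x -0.09 y 1.04 z -0.21
shift after turn cm x -0.09 y 1.04 z -0.21
nut axis underside [0.5073 0.0511 0.0874] eye dir 12.46
```

```bash
python3 -m pendant '[0,0,0,-0.08,0,-0.22,1, 0,0,0,0,0.3,0,1, 0,0,0,0,0.3,0,1, 0,0,0,0,0,0,1]' 
python3 - <<'E'
from nutov import *
plan(.5054,.0485,.123,102.4)
nutpts(.0015)
E
```

```text
time_s: 16.32
tool_pos: [0.5052, 0.0485, 0.126]
ee_rot: [-0.703, -0.077, 0.077, 0.703]
force: [-1.0, -0.5, -3.7]
grip_width: 0.569
t 16.32 pos [0.5052 0.0485 0.126 ] psi 102.48 tilt corr x,z [-0.04 -0.05] F [-1.  -0.5 -3.7] T [-0.05  0.03  0.04] grip 0.569 j7 0.96 j5 0.7
turn about y total 0.08
shift now axes cm x 0.02 y 0.30 z -0.00
shift after turn cm x 0.02 y 0.30 z -0.00
nut axis underside [0.5066 0.0488 0.08  ] eye dir 12.48
```

```bash
python3 -m pendant '[0,0,0,0.02,0.25,0,1, 0,0,0,0,0.25,0,1, 0,0,0,0,0.25,0,1, 0,0,0,0,0,0,1]' 45
python3 - <<'E'
from nutov import *
plan(.5054,.0485,.123,102.4)
nutpts(.0015)
E
```

```text
time_s: 16.65
tool_pos: [0.5059, 0.0485, 0.1182]
ee_rot: [-0.703, -0.077, 0.076, 0.703]
force: [-0.3, -0.2, -4.1]
grip_width: 0.571
t 16.65 pos [0.5059 0.0485 0.1182] psi 102.43 tilt corr x,z [-0.05  0.02] F [-0.3 -0.2 -4.1] T [ 0.01  0.07 -0.02] grip 0.571 j7 0.95 j5 0.72
turn about y total 0.03
shift now axes cm x -0.05 y -0.48 z 0.01
shift after turn cm x -0.05 y -0.48 z 0.01
nut axis underside [0.5074 0.0489 0.0722] eye dir 12.43
```

```bash
python3 -m pendant '[0,0,0,-0.05,0.2,0,1, 0,0,0,0,0.2,0,1, 0,0,0,0,0,0,1]' 
python3 - <<'E'
from nutov import *
plan(.5054,.0485,.106,102.4)
nutpts(.0015)
E
```

```text
time_s: 16.9
tool_pos: [0.5053, 0.0485, 0.1139]
ee_rot: [-0.703, -0.077, 0.076, 0.703]
force: [-0.2, -0.3, -3.7]
grip_width: 0.571
t 16.9 pos [0.5053 0.0485 0.1139] psi 102.43 tilt corr x,z [-0.05  0.03] F [-0.2 -0.3 -3.7] T [-0.07  0.   -0.02] grip 0.571 j7 0.94 j5 0.72
turn about y total 0.03
shift now axes cm x 0.01 y 0.79 z -0.00
shift after turn cm x 0.01 y 0.79 z -0.00
nut axis underside [0.5068 0.0489 0.0679] eye dir 12.43
```

```bash
python3 -m pendant '[0,0,0,0,0.25,0,1, 0,0,0,0,0.25,0,1, 0,0,0,0,0.2,0,1, 0,0,0,0,0,0,1]' 
python3 - <<'E'
from nutov import *
plan(.5054,.0485,.106,102.4)
E
python3 -m pendant '[0,0,0,0,0.1,0,1, 0,0,0,0,0.1,0,1, 0,0,0,0,0.1,0,1]' 
python3 - <<'E'
from nutov import *
plan(.5054,.0485,.106,102.4)
nutpts(.0015)
E
```

```text
time_s: 17.23
tool_pos: [0.5053, 0.0486, 0.1062]
ee_rot: [-0.703, -0.077, 0.076, 0.703]
force: [-0.8, -1.2, -3.0]
grip_width: 0.571
t 17.23 pos [0.5053 0.0486 0.1062] psi 102.44 tilt corr x,z [-0.05  0.03] F [-0.8 -1.2 -3. ] T [0.02 0.05 0.  ] grip 0.571 j7 0.93 j5 0.74
turn about y total 0.04
shift now axes cm x 0.01 y 0.02 z -0.01
shift after turn cm x 0.01 y 0.02 z -0.01
time_s: 17.48
tool_pos: [0.5056, 0.0488, 0.1052]
ee_rot: [0.704, 0.076, -0.076, -0.702]
force: [-4.8, -1.5, 8.5]
grip_width: 0.572
t 17.48 pos [0.5056 0.0488 0.1052] psi 102.42 tilt corr x,z [ 0.09 -0.01] F [-4.8 -1.5  8.5] T [-0.32  0.97  0.01] grip 0.572 j7 0.93 j5 0.74
turn about y total 0.02
shift now axes cm x -0.02 y -0.08 z -0.03
shift after turn cm x -0.02 y -0.08 z -0.03
nut axis underside [0.507  0.0491 0.0592] eye dir 12.42
```

```bash
python3 -m pendant '[0,-5,0,0,0,0,1, 0,-5,0,0,0,0,1, 0,-5,0,0,0.05,0,1, 0,-5,0,0,0.05,0,1, 0,-5,0,0,0.05,0,1, 0,-5,0,0,0.05,0,1]' 
python3 - <<'E'
from nutov import *
plan(.5054,.0486,.105,102.4)
nutpts(.0015)
E
```

```text
time_s: 17.98
tool_pos: [0.5058, 0.0494, 0.1058]
ee_rot: [0.658, 0.263, -0.263, -0.655]
force: [-2.0, -0.1, -0.8]
grip_width: 0.565
t 17.98 pos [0.5058 0.0494 0.1058] psi 133.64 tilt corr x,z [ 0.28 -0.09] F [-2.  -0.1 -0.8] T [-0.01  0.17 -0.2 ] grip 0.565 j7 1.39 j5 0.84
turn about y total 31.24
shift now axes cm x -0.08 y 0.08 z -0.03
shift after turn cm x -0.06 y 0.08 z -0.07
nut axis underside [0.507  0.0502 0.0598] eye dir 43.64
```

```bash
python3 -m pendant '[0.3,-4,0,-0.06,0.1,-0.06,1, 0,-4,0,0,0.1,0,1, 0,-3,0,0,0.1,0,1, 0,0,0,0,0,0,1]' 
python3 - <<'E'
from nutov import *
plan(.5054,.0486,.105,102.4)
nutpts(.0015)
E
```

```text
time_s: 18.32
tool_pos: [0.5057, 0.0494, 0.106]
ee_rot: [-0.627, -0.326, 0.328, 0.627]
force: [-1.8, -0.7, -2.0]
grip_width: 0.571
t 18.32 pos [0.5057 0.0494 0.106 ] psi 145.07 tilt corr x,z [-0.09 -0.11] F [-1.8 -0.7 -2. ] T [0.21 0.25 0.05] grip 0.571 j7 1.57 j5 0.86
turn about y total 42.67
shift now axes cm x -0.09 y 0.10 z -0.02
shift after turn cm x -0.05 y 0.10 z -0.07
nut axis underside [0.5065 0.0506 0.06  ] eye dir 55.07
```

```bash
python3 -m pendant '[0,-3,0,-0.07,0.15,-0.05,1, 0,-3,0,0,0.15,0,1, 0,-1,0,0,0.15,0,1]' 
python3 - <<'E'
from nutov import *
plan(.5054,.0486,.105,102.4)
nutpts(.0015)
E
```

```text
time_s: 18.57
tool_pos: [0.5055, 0.0492, 0.1041]
ee_rot: [0.606, 0.364, -0.366, -0.606]
force: [0.6, 0.6, -3.8]
grip_width: 0.571
t 18.57 pos [0.5055 0.0492 0.1041] psi 152.13 tilt corr x,z [-0.07 -0.17] F [ 0.6  0.6 -3.8] T [ 0.04 -0.13  0.01] grip 0.571 j7 1.67 j5 0.88
turn about y total 49.73
shift now axes cm x -0.06 y -0.09 z -0.02
shift after turn cm x -0.02 y -0.09 z -0.06
nut axis underside [0.5061 0.0504 0.0581] eye dir 62.13
```

```bash
python3 -m pendant '[0,-2.5,0,0,0.1,0,1, 0,-2.5,0,0,0.1,0,1, 0,-2,0,0,0.15,0,1, 0,0,0,0,0.15,0,1]' 
python3 - <<'E'
from nutov import *
plan(.5054,.0486,.105,102.4)
nutpts(.0015)
E
```

```text
time_s: 18.9
tool_pos: [0.506, 0.0491, 0.098]
ee_rot: [0.582, 0.401, -0.402, -0.582]
force: [-0.1, -0.5, -4.3]
grip_width: 0.571
t 18.9 pos [0.506  0.0491 0.098 ] psi 159.26 tilt corr x,z [-0.03 -0.09] F [-0.1 -0.5 -4.3] T [-0.03  0.03 -0.06] grip 0.571 j7 1.78 j5 0.91
turn about y total 56.86
shift now axes cm x -0.06 y -0.70 z 0.04
shift after turn cm x -0.07 y -0.70 z -0.03
nut axis underside [0.5065 0.0504 0.052 ] eye dir 69.26
```

```bash
python3 -m pendant '[0,0,0,-0.05,0.12,0,1, 0,0,0,0,0.12,0,1, 0,0,0,0,0.12,0,1, 0,0,0,0,0.12,0,1]' 
python3 - <<'E'
from nutov import *
plan(.5054,.0486,.105,102.4)
nutpts(.0015)
E
```

```text
time_s: 19.23
tool_pos: [0.506, 0.0492, 0.0974]
ee_rot: [0.585, 0.399, -0.402, -0.581]
force: [-4.4, -3.3, 8.6]
grip_width: 0.571
t 19.23 pos [0.506  0.0492 0.0974] psi 158.96 tilt corr x,z [ 0.09 -0.33] F [-4.4 -3.3  8.6] T [-0.44  0.87  0.1 ] grip 0.571 j7 1.77 j5 0.91
turn about y total 56.56
shift now axes cm x -0.07 y -0.76 z 0.04
shift after turn cm x -0.08 y -0.76 z -0.04
nut axis underside [0.5066 0.0503 0.0514] eye dir 68.96
```

```bash
python3 -m pendant '[0,5,-0.3,0,-0.05,0,1, 0,6.5,0,0,0.02,0,1, 0,6.5,0,0,0.02,0,1, 0,6.5,0,0,0.02,0,1, 0,6.5,0,0,0.02,0,1, 0,6.5,0,0,0.02,0,1]' 
python3 - <<'E'
from nutov import *
plan(.5058,.0494,.0967,102.4)
nutpts(.001)
E
```

```text
time_s: 19.73
tool_pos: [0.5057, 0.0481, 0.0966]
ee_rot: [0.685, 0.179, -0.178, -0.683]
force: [-0.3, 0.5, -1.6]
grip_width: 0.57
t 19.73 pos [0.5057 0.0481 0.0966] psi 119.25 tilt corr x,z [ 0.16 -0.01] F [-0.3  0.5 -1.6] T [ 0.02  0.32 -0.02] grip 0.57 j7 1.17 j5 0.8
turn about y total 16.85
shift now axes cm x 0.07 y -0.01 z 0.11
shift after turn cm x 0.04 y -0.01 z 0.12
nut axis underside [0.5066 0.0485 0.0506] eye dir 29.25
```

```bash
python3 -m pendant '[0.1,6.5,0,0.05,0.03,0.08,1, 0,6.5,0,0,0.03,0,1, 0,6.5,0,0,0.02,0,1, 0,6.5,0,0,0.02,0,1, 0,6.5,0,0,0.02,0,1, 0,6.5,0,0,0.02,0,1, 0,6.5,0,0,0.02,0,1]' 
python3 - <<'E'
from nutov import *
plan(.506,.0498,.0955,72)
nutpts(.001)
E
```

```text
time_s: 20.32
tool_pos: [0.5048, 0.0486, 0.0953]
ee_rot: [0.699, -0.117, 0.118, -0.696]
force: [-1.0, -0.3, -2.3]
grip_width: 0.566
t 20.32 pos [0.5048 0.0486 0.0953] psi 70.88 tilt corr x,z [0.18 0.12] F [-1.  -0.3 -2.3] T [0.05 0.25 0.01] grip 0.566 j7 0.45 j5 0.66
turn about y total -1.12
shift now axes cm x 0.08 y -0.02 z 0.15
shift after turn cm x 0.08 y -0.02 z 0.15
nut axis underside [0.5058 0.0482 0.0493] eye dir -19.12
```

```bash
python3 -m pendant '[0.2,6.5,0.1,0.06,0.03,0.1,1, 0,6.5,0,0,0.03,0,1, 0,6.5,0,0,0.02,0,1, 0,6.5,0,0,0.02,0,1, 0,6.5,0,0,0.02,0,1, 0,6.5,0,0,0.02,0,1, 0,6.5,0,0,0.02,0,1]' 
python3 - <<'E'
from nutov import *
plan(.506,.0503,.0955,22)
nutpts(.001)
E
```

```text
time_s: 20.9
tool_pos: [0.5057, 0.0494, 0.094]
ee_rot: [-0.588, 0.391, -0.394, 0.589]
force: [-1.0, -0.3, -4.0]
grip_width: 0.571
t 20.9 pos [0.5057 0.0494 0.094 ] psi 22.59 tilt corr x,z [-0.17  0.15] F [-1.  -0.3 -4. ] T [-0.04  0.08  0.  ] grip 0.571 j7 -0.26 j5 0.51
turn about y total 0.59
shift now axes cm x -0.07 y -0.15 z 0.06
shift after turn cm x -0.07 y -0.15 z 0.06
nut axis underside [0.5062 0.0485 0.048 ] eye dir -67.41
```

```bash
python3 -m pendant '[-0.1,6.5,0.1,-0.05,0.02,0.05,1, 0,6.5,0,0,0.02,0,1, 0,6.5,0,0,0.03,0,1, 0,6.5,0,0,0.03,0,1, 0,6.5,0,0,0.03,0,1, 0,6.5,0,0,0.03,0,1, 0,6.5,0,0,0.03,0,1]' 
python3 - <<'E'
from nutov import *
plan(.5065,.0503,.0955,-46)
nutpts(.001)
E
```

```text
time_s: 21.48
tool_pos: [0.5074, 0.0507, 0.0926]
ee_rot: [0.374, -0.597, 0.6, -0.379]
force: [-0.0, -0.9, -2.0]
grip_width: 0.575
t 21.48 pos [0.5074 0.0507 0.0926] psi -25.62 tilt corr x,z [-0.41 -0.17] F [-0.  -0.9 -2. ] T [-0.32  0.11 -0.02] grip 0.575 j7 -0.97 j5 0.36
turn about y total 20.38
shift now axes cm x 0.07 y -0.29 z -0.06
shift after turn cm x 0.09 y -0.29 z -0.04
nut axis underside [0.5073 0.0497 0.0466] eye dir -115.61
```

Turned 184.6° so far; about 20° remain. I'll go on slowly, watching torque.

```bash
python3 -m pendant '[-0.4,5,-0.2,0.05,0.02,-0.05,1, 0,5,0,0,0.02,0,1, 0,5,0,0,0.02,0,1, 0,3,0,0,0.02,0,1, 0,3,0,0,0.02,0,1]' 
python3 - <<'E'
from nutov import *
plan(.5065,.0503,.0955,-46)
nutpts(.001)
E
python3 -m pendant '[0,4,0,0,0.02,0,1, 0,4,0,0,0.02,0,1]' 
python3 - <<'E'
from nutov import *
plan(.5065,.0503,.0955,-46)
nutpts(.001)
E
```

```text
time_s: 21.9
tool_pos: [0.5067, 0.0513, 0.0921]
ee_rot: [0.253, -0.659, 0.661, -0.254]
force: [-1.3, -0.8, 1.5]
grip_width: 0.571
t 21.9 pos [0.5067 0.0513 0.0921] psi -48.02 tilt corr x,z [-0.13 -0.03] F [-1.3 -0.8  1.5] T [-0.06  0.53  0.13] grip 0.571 j7 -1.3 j5 0.29
turn about y total -2.02
shift now axes cm x 0.08 y -0.34 z 0.06
shift after turn cm x 0.08 y -0.34 z 0.06
nut axis underside [0.506  0.0505 0.0461] eye dir -138.02
time_s: 22.07
tool_pos: [0.5067, 0.0513, 0.0922]
ee_rot: [0.203, -0.676, 0.678, -0.205]
force: [-0.0, -2.1, -1.6]
grip_width: 0.57
t 22.07 pos [0.5067 0.0513 0.0922] psi -56.44 tilt corr x,z [-0.2  -0.06] F [-0.  -2.1 -1.6] T [-0.23  0.02  0.04] grip 0.57 j7 -1.42 j5 0.27
turn about y total -10.44
shift now axes cm x 0.07 y -0.33 z 0.07
shift after turn cm x 0.08 y -0.33 z 0.06
nut axis underside [0.506  0.0506 0.0462] eye dir -146.44
```

```bash
python3 - <<'E'
from nutov import *
c=optics.grab_frame("scene")
crop(c,290,160,110,85,7,"pics/l0.png")
c=optics.grab_frame("wrist");crop(c,140,100,360,260,2.2,"pics/l1.png")
E
```

```text
(no output)
```

View pics/l0.png

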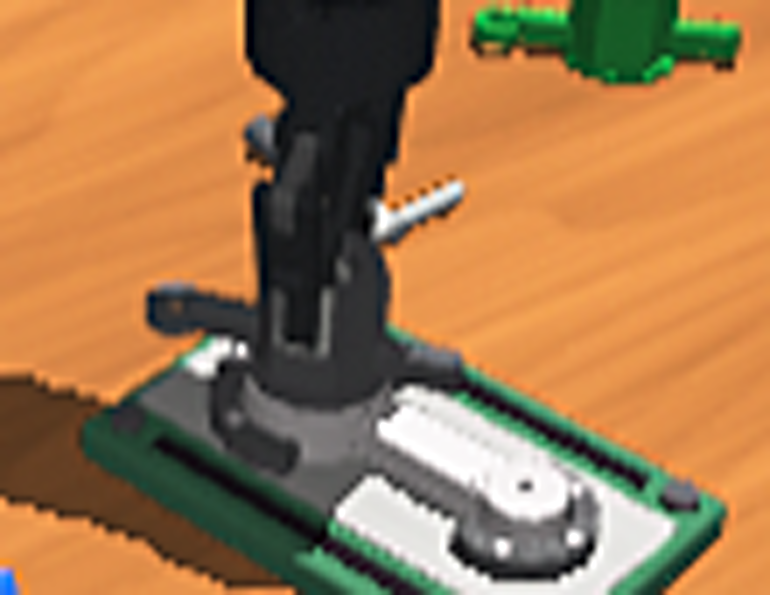

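View pics/l1.png

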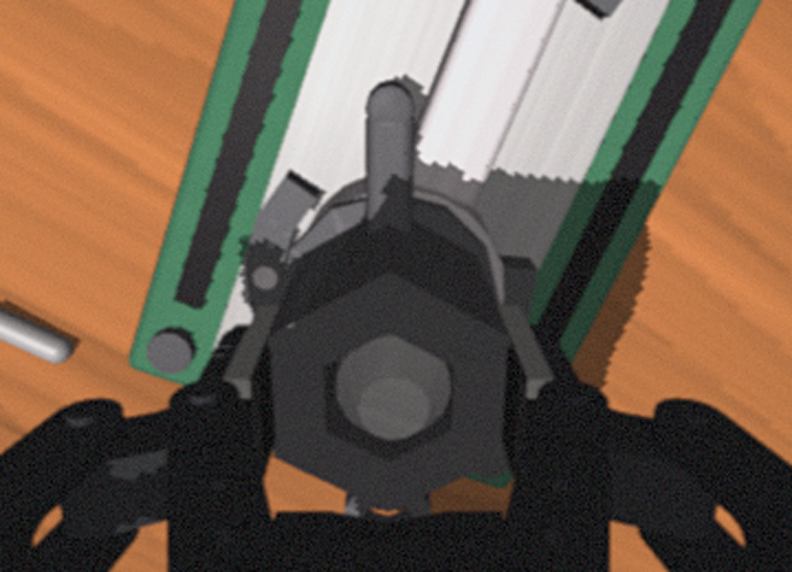

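```bash
python3 -m pendant '[-0.2,4,0,0.05,0.03,0.05,1, 0,4,0,0,0.03,0,1, 0,0,0,0,0,0,1]' 80
python3 - <<'E'
from nutov import *
plan(.5065,.0503,.0955,-46)
nutpts(.001)
E
```

```text
time_s: 22.42
tool_pos: [0.507, 0.0511, 0.0921]
ee_rot: [-0.157, 0.689, -0.689, 0.158]
force: [0.2, -1.2, -2.9]
grip_width: 0.571
t 22.42 pos [0.507  0.0511 0.0921] psi -64.26 tilt corr x,z [-0.03 -0.15] F [ 0.2 -1.2 -2.9] T [-0.2   0.12 -0.06] grip 0.571 j7 -1.54 j5 0.24
turn about y total -18.26
shift now axes cm x 0.08 y -0.34 z 0.05
shift after turn cm x 0.09 y -0.34 z 0.02
nut axis underside [0.5062 0.0507 0.0461] eye dir -154.26
```

```bash
python3 -m pendant '[0,0,0,0,0.15,0,1, 0,0,0,0,0.15,0,1]'
python3 - <<'E'
from nutov import *
plan(.5065,.0503,.0955,-46)
E
python3 -m pendant '[0,5,0,0,0.05,0,1, 0,5,0,0,0.05,0,1]'
python3 - <<'E'
from nutov import *
plan(.5065,.0503,.0955,-46)
c=optics.grab_frame("wrist");crop(c,140,100,360,260,2.2,"pics/l2.png")
E
```

```text
time_s: 22.58
tool_pos: [0.507, 0.0511, 0.092]
ee_rot: [0.158, -0.689, 0.69, -0.159]
force: [-5.1, -2.3, 15.4]
grip_width: 0.572
t 22.58 pos [0.507  0.0511 0.092 ] psi -64.08 tilt corr x,z [-0.1  -0.08] F [-5.1 -2.3 15.4] T [-0.1   1.36 -0.21] grip 0.572 j7 -1.53 j5 0.25
turn about y total -18.08
shift now axes cm x 0.08 y -0.35 z 0.05
shift after turn cm x 0.10 y -0.35 z 0.02
time_s: 22.75
tool_pos: [0.5072, 0.0509, 0.0921]
ee_rot: [0.097, -0.7, 0.701, -0.099]
force: [-0.1, -1.0, 0.2]
grip_width: 0.567
t 22.75 pos [0.5072 0.0509 0.0921] psi -74.06 tilt corr x,z [-0.12 -0.14] F [-0.1 -1.   0.2] T [-0.25  0.22  0.06] grip 0.567 j7 -1.68 j5 0.22
turn about y total -28.06
shift now axes cm x 0.09 y -0.34 z 0.04
shift after turn cm x 0.09 y -0.34 z -0.01
```

View pics/l2.png

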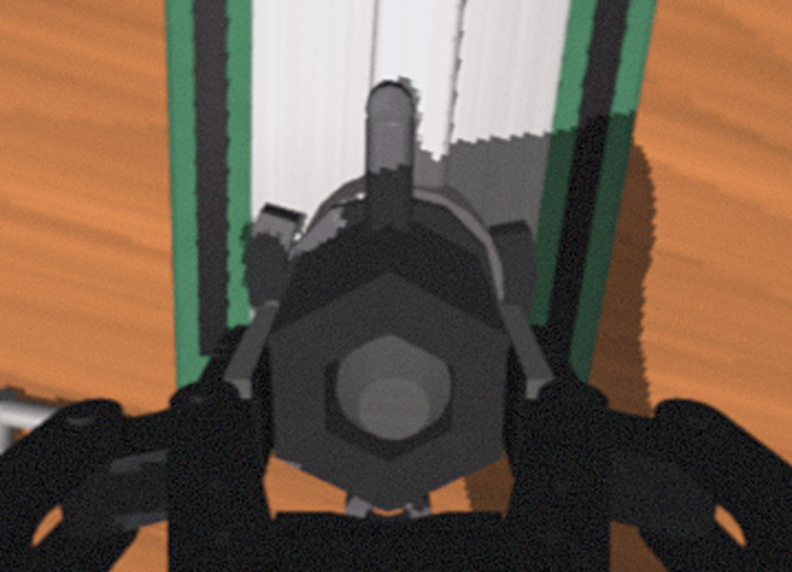

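```bash
python3 -m pendant '[0,0,0,0,0,0,0, 0,0,0,0,0,0,-0.5, 0,0,0,0,0,0,-1, 0,0,0,0,0,0,-1, 0,0,0,0,0,0,-1, 0,0,0,0,-1,0,-1, 0,0,0,0,-2,0,-1, 0,0,0,0,-3,0,-1, 0,0,0,0,-4,0,-1, 0,0,0,0,-3,0,-1, 0,0,0,0,0,0,-1, 0,0,0,0,0,0,-1]'
python3 - <<'E'
from nutov import *
plan(.5065,.0503,.25)
c=optics.grab_frame("wrist");pickle.dump(c,open("m.pkl","wb"));crop(c,0,0,640,400,1.25,"pics/m1.png")
c=optics.grab_frame("scene");pickle.dump(c,open("ms.pkl","wb"));crop(c,290,160,110,85,7,"pics/m0.png")
E
```

```text
time_s: 23.8
tool_pos: [0.5079, 0.054, 0.2317]
ee_rot: [-0.101, 0.7, -0.699, 0.106]
force: [-0.1, 0.5, 0.0]
grip_width: 1.003
t 23.8 pos [0.5079 0.054  0.2317] psi -73.11 tilt corr x,z [ 0.03 -0.43] F [-0.1  0.5  0. ] T [-0.02 -0.01 -0.02] grip 1.003 j7 -1.57 j5 0.11
turn about y total -0.0
shift now axes cm x 0.25 y -1.83 z 0.31
shift after turn cm x 0.25 y -1.83 z 0.31
```

View pics/m0.png

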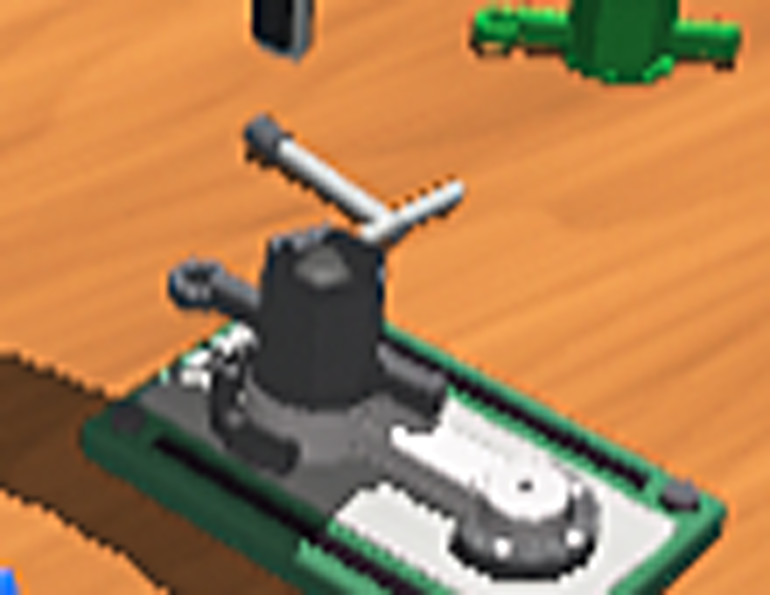

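View pics/m1.png

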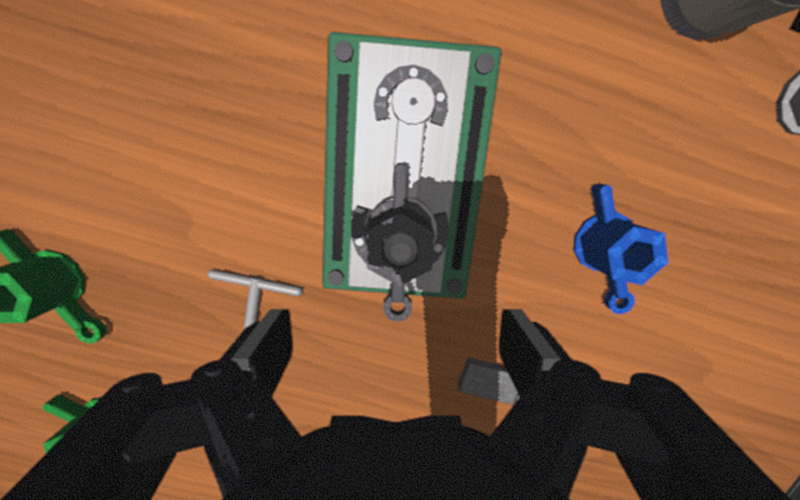

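```bash
python3 - <<'E'
from h import *
import pickle
hx=lambda a,z:[.029*np.cos(np.radians(a)),.029*np.sin(np.radians(a)),z]
for nm,b,f in(("m.pkl",(270,100,120,160),"pics/n1.png"),("ms.pkl",(310,180,80,60),"pics/n0.png")):
    c=pickle.load(open(nm,"rb"));P=[hx(a,.101) for a in range(0,360,60)]+list(circ(.066,0,.064,.013))+list(circ(0,0,.046,.031))
    P=local(.5065,.0488,np.radians(-163.5),P)
    S=local(.5065,.0488,0,list(circ(0,0,.1035,.0075,12)))
    crop(c,*b,3.7 if b[3]>100 else 8,f,list(proj(c,P))+list(proj(c,S)))
a=cv2.imread("pics/n0.png");b=cv2.imread("pics/n1.png");b=cv2.resize(b,(160*2,480)) if 0 else b
cv2.imwrite("pics/n0.png",a)
E
```

```text
(no output)
```

View pics/n0.png

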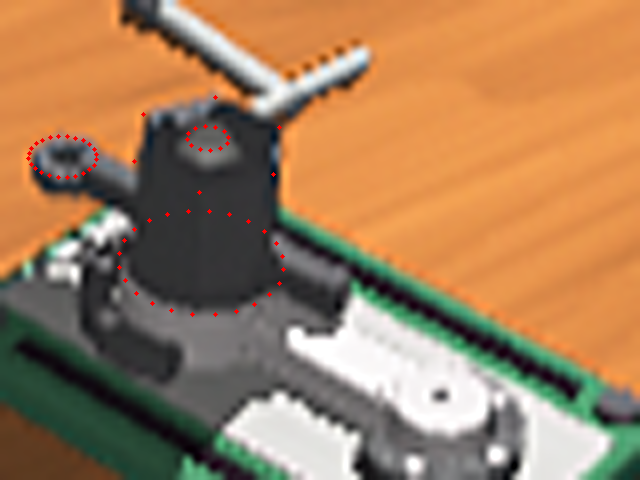

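View pics/n1.png

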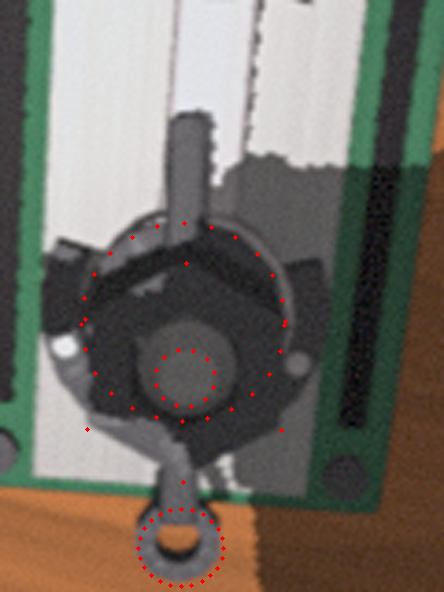

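```bash
python3 - <<'E'
from plant import env
s=env.state();print(s["time_s"],s["force"]);print(env.finish_job())
E
```

```text
23.9 [ 0.10924229  0.10248999 -0.62228721]
the job is handed in; nothing more can be done
None
```

I loaded the fixture and handed the job in at 23.9 s, with the gripper open and clear of everything.

- **Lever:** it lies flat in its nest, bored end over the stud and small end in the small locator. I felt plate contact at the expected height, and the camera views agree.
- **Nut start:** I set the dark wing nut level on the stud with its eye along the arm, then turned it counter-clockwise. After about 50–57° the tool sank and the weight came free. It landed with its underside about 31.4 mm above the plate (31.7 mm expected).
- **Nut run-down:** I ran it forward in one grip, with no regrip needed. It now sits about 26.1 mm above the plate (26 mm nominal). It did not move under a 15 N push, and the final camera overlay matches this to about a pixel.

**Disagreement with the description:** the nut reached full depth at about 205–207°, as described. I felt no clear torque stop there, so I turned on to about 233°. Its height did not change over that extra turn, which I take to be thread play. The eye therefore ends about 176° clockwise of the fixture's x, not about 148°. I left it there rather than back it off.

**Other limits:** the wrist camera was about 1.5 mm off sideways, which I allowed for when placing the nut. I did not touch the other items on the bench, but I did not measure their positions again at the end.

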